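Stand two notebooks in the sliding desk rack and push the rack home

ROBOT

A 7-joint arm with a two-finger parallel gripper is mounted at the origin on the work surface. World frame = base frame: x ahead of the robot, y to its left, z up, the work surface at z = 0. Lengths are in m, angles in rad, forces in N, time in s.
With the tool pointing down it reaches from about 0.4 to 0.85 m from the base axis. Payload 10.4 kg.
Tool frame: the origin (TCP) lies at the very end of the fingers, on their centre line; the grasp point (between the pads) lies 19 mm behind it (manip.grip_depth is the distance from the TCP to the grasp point, in m); z points along the fingers, y is the direction in which the jaws open and shut (so a half turn about z gives the same grasp; the last joint's range is limited). The gripper opens to 85 mm and grips with 20 to 120 N. Pads are 22 mm wide; open, the fingers measure 114 mm over their backs; the gripper's body (76 mm by 85 mm) begins 54 mm behind the grasp point. The pads swing forward as they close: fully open they stand 13 mm farther back than shut.
Start: joints at [1.158, 0.332, -0.065, 1.46, 0.022, 1.35, -0.088], TCP at [0.238, -0.578, 0.204] pointing down, gripper open.
Joint ranges: [-2.6, 2.6], [-0.5, 2.12], [-1.47, 1.34], [0.16, 2.42], [-1.27, 4.41], [0.06, 2.06], [-2.6, 2.6]. Speed limits (rad/s): [2.22, 2.22, 2.79, 2.79, 3.14, 3.14, 3.14].

INTERFACE

Orientations are given as a unit quaternion [x, y, z, w].
In Python, from workcell import manip gives the robot as it stands.
- The arm moves only by the tool step_arm, never from a script. Its argument "motion" is a list of rows, each a list of 6 numbers: the shift along the tool's x, y, z in mm, then the turn, a rotation vector about the tool's x, y, z in degrees. A call has 1 to 20 rows; each row shifts and turns the pose as measured when the row begins, along the tool's axes as they then stand; what a row does not reach is not made up. A row lasts 1/8 s, in which the tool goes at most 62.5 mm and 10.7 degrees, less where a joint would pass 70% of its speed; a pose out of reach is approached as far as the arm can. A call with a gripper value outside its range is refused whole. "jaw" is the finger opening in mm, from 0 to 85.4, set as the call begins (left out, the last holds). The fingers move at their own pace and stop on an object; "force" is the grip in N (left out, the last holds). Time passes only in rows, so rows that do not move let the fingers close. It gives the time, the measured TCP pose, the force and the opening at its end, in the units of the state.
- manip.get_obs(): the state, without advancing time (a new reading comes with each control period).
- manip.camera(name): name is "scene" or "top" or "wrist"; returns the picture (384x512x3 uint8, blue, green, red); there is no depth.
- manip.camera_info(name): a dict with "camera_matrix" (3x3 intrinsics, pixels), "k1" (the pictures are not rectified: a ray, as slopes to the right and down, at radius r is drawn at 1 + k1 r^2 times it, then the intrinsics apply), "R" (3x3) and "t" (3): a world point X has camera coordinates R X + t. Camera axes: x right, y down, z forward; pixel columns grow to the right and rows downward; lengths in m; the calibration is good to about 2 mm. A picture is of the moment at which its call begins: read the wrist's pose just before it. camera_info takes no time and is no camera call; for the wrist camera it gives the pose at the moment of the call.
- manip.hand_in(): hands the job in, once; it reports no verdict.
The state is a dict: "clock": time; "joint_pos": joint angles; "joint_velocities": joint speeds; "tau": joint torques, N m; "position": TCP position; "ee_rot": TCP orientation; "ft_force": force on the tool from outside, world axes, zero at the start; "torque": the same for the moment, N m; "grip_width": opening from 0.0 (shut) to 1.0 (fully open).
Only numpy, scipy, OpenCV 4.12 (cv2) and the standard library are available. Lean on these libraries where they do the work, as an engineer would, in place of code of your own. Each camera call takes 0.05 s, during which the arm holds its last target.

TASK

Tip each of the two notebooks lying on the rack's front shelf up on edge, so that it stands upright in the slot just behind it, down on the slot's floor. Then, with both standing, push the rack along its track all the way back into its dock. Leave the cup, jar, stapler and eraser where they are.

Things in the scene. Friction and masses are not known exactly. Their poses are not given: they have to be found in the camera images.
- red_book: Red hardback notebook, 130 x 100 x 10 mm, about 0.14 kg, flat on one lane of the rack's shelf. Origin: centre of its underside (large face); at the start x, along its 130 mm length, points to the slot, y along its width, z up. The end away from the slot overhangs the shelf by 29 to 53 mm: leaning fingers can get under it, push the book against the backrest and lift.
- green_book: Green hardback notebook, same size, mass and axes as the red one, on the other lane (which is on which lane varies). As a book is tipped up with its far end against the backrest, that end slips down into the slot. A black elastic band runs along each book.
- slot_left (a point): Left lane (rack's +y, nearer the robot): middle of the front slot's mouth, level with the shelf top, 36 mm above the desk. Rack axes: x from the shelf to the rear (about the robot's left), z up. The slot is 16 mm wide (8 mm either side of this point) and 24 mm deep, its floor square to the backrest; before it lies the shelf, 87 mm deep and 30 mm thick, 6 to 36 mm above the desk. Lanes are 116 mm wide.
- slot_right (a point): The same for the right lane (rack's -y), 124 mm from slot_left. Strips 14 mm high part and border the lanes, beside the slots and the last 37 mm of the shelf. The wooden rack carries both lanes and slides as one piece.
- backrest_left (a point): Left lane: middle of the front face of the backrest at shelf-top level, 8 mm behind slot_left; same axes. The backrest is 6 mm thick, 112 mm wide, rises 40 mm above the shelf top and leans back 5 degrees. Behind it is a rear slot filled with a short fixed board, not part of the work.
- rack_front (a point): Centre of the front face of the rack's shelf, 95 mm before the slots; face 252 mm wide, 6 to 36 mm above the desk, this point at 21 mm; same axes. Push here along +x to slide the rack home. The dock's plate under it, 6 mm thick, begins 10 mm behind this face at joint 0 and juts out before it as the rack moves in.
- rack (a joint): How far the rack has slid back along its track into the steel dock, in m: 0 to 0.012 at the start, 0.07 is fully home (hard stop). It stays where it is left and needs about 8 N to move. The dock is fixed to the desk; its walls, 50 mm high, stand around the rear of the rack.
- cup: Blue ceramic pencil cup, 76 mm across, 95 mm high (141 mm with pencils), near the rack. Origin: centre of its underside. Leave alone.
- jar: Closed clear glass jar with a bamboo lid, 78 mm across, 96 mm high, near the rack. Origin: centre of its underside. Leave alone.
- stapler: Chrome stapler, 135 x 36 x 45 mm, near the rack. Origin: centre of its underside. Leave alone.
- eraser: Yellow eraser, 60 x 28 x 14 mm, near the rack. Origin: centre of its underside. Leave alone.
Not all that is in view belongs to the job. There is more than one size of the red_book; the job needs the smallest.

How it is judged:
By the outcome, as a careful person would: the job done as asked, in the order asked, and still so for the second after the job is handed in, with the robot touching nothing.
It also fails if it takes over 64 s, if anything falls off the work surface, if the arm or the gripper's body presses on something with over 40 N, if the wrist force passes 120 N, or if a joint passes its speed limit or range.

## Working session

There is one attempt and no reset: what is moved stays moved. The work goes in short steps, Python scripts to look and compute and a tool call to move; the robot and the scene stay as the last step left them, time stands still between calls to the robot, and variables do not carry over. Pictures are saved under pics/ and viewed, and the job is handed in when it is done.

Besides the shell and the picture viewer there is one more tool, called as a command line: name --pt "numbers of a row" for each row, then --argument value for the rest. step_arm: Moves the arm, as the interface text tells. Its arguments: {"type":"object","properties":{"motion":{"type":"array"},"jaw":{"type":"number"},"force":{"type":"number"}},"required":["motion"]}

```bash
ls; mkdir -p pics; python3 - <<'E'
from workcell import manip
import cv2
o=manip.get_obs()
for k,v in o.items(): print(k,v)
for n in ["scene","top","wrist"]:
    i=manip.camera_info(n); print(n,i)
    cv2.imwrite(f"pics/{n}0.png",manip.camera(n))
print(manip.grip_depth)
E
```

```text
pics
clock 0.0
joint_pos [ 1.15840461  0.33288501 -0.06469882  1.46096273  0.021563    1.34991501
 -0.0884892 ]
joint_velocities [ 3.40225295e-04  1.57926092e-03  1.32849728e-04  4.81032068e-05
 -6.87872011e-04  9.84575409e-04  8.96830864e-04]
tau [-1.66521486e-04 -6.25440288e+01  4.87859524e-02 -3.91593039e+01
  1.62003923e-02  9.97280935e-03 -3.38727216e-05]
position [ 0.2373369  -0.57771615  0.20329753]
ee_rot [ 9.81065349e-01  1.93675592e-01 -1.59676479e-04 -7.20766671e-04]
ft_force [-0.10772818  0.28418033  0.17797105]
torque [-0.05055565  0.05250181 -0.00097501]
grip_width 1.0029937782881546
scene {'camera_matrix': array([[410.23029197,   0.        , 251.95518896],
       [  0.        , 410.23029197, 193.90643276],
       [  0.        ,   0.        ,   1.        ]]), 'k1': -0.021454583855693144, 'R': array([[ 0.57302102,  0.81953778,  0.0021768 ],
       [ 0.61330881, -0.42706086, -0.66443309],
       [-0.54359839,  0.38206918, -0.74734459]]), 't': array([-0.34003178, -0.2907891 ,  1.440669  ])}
top {'camera_matrix': array([[419.22844458,   0.        , 254.96186094],
       [  0.        , 419.22844458, 195.63947987],
       [  0.        ,   0.        ,   1.        ]]), 'k1': 0.008010257948652665, 'R': array([[ 0.02962724, -0.99946193,  0.01407407],
       [-0.99277995, -0.03106065, -0.11585854],
       [ 0.11623335, -0.01053989, -0.99316601]]), 't': array([0.0033747 , 0.55771615, 1.03254228])}
wrist {'camera_matrix': array([[344.92614273,   0.        , 252.68259367],
       [  0.        , 344.92614273, 195.66070898],
       [  0.        ,   0.        ,   1.        ]]), 'k1': 0.0236938532625491, 'R': array([[ 3.80187261e-01, -9.24909480e-01, -3.17229083e-04],
       [-8.91766207e-01, -3.66654553e-01,  2.65174416e-01],
       [-2.45378645e-01, -1.00533041e-01, -9.64200409e-01]]), 't': array([-0.6223943 , -0.03353287,  0.3778602 ])}
0.0187
```

View pics/scene0.png

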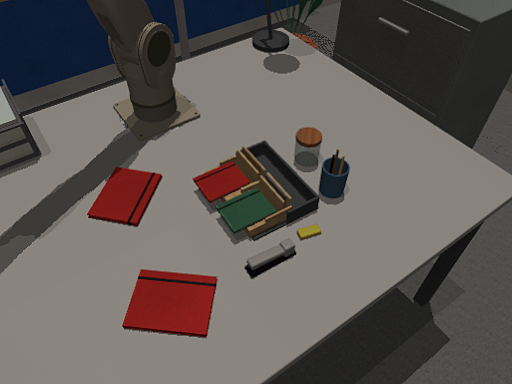

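View pics/top0.png

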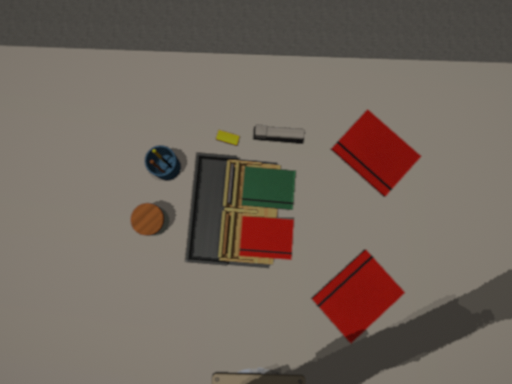

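View pics/wrist0.png

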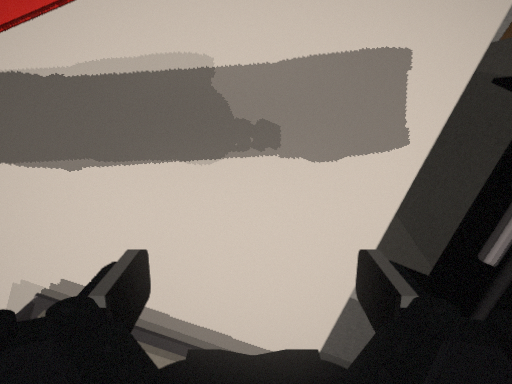

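The red candidates in the top view are the small book on the rack at (268,238) and two larger ones on the desk at (375,152) and (358,295). The job needs the one on the rack. The green book is at (269,188), the dock is at the left and the robot at the bottom. Next I'll measure the poses.

```bash
cat > h.py <<'E'
import numpy as np, cv2
from scipy.spatial.transform import Rotation as Ro
from workcell import manip
def ray(i,px):
    K=i["camera_matrix"]; d=(np.atleast_2d(px)-K[:2,2])/K[[0,1],[0,1]]
    u=d.copy()
    for _ in range(10): u=d/(1+i["k1"]*(u**2).sum(1,keepdims=True))
    v=np.c_[u,np.ones(len(u))]@i["R"]; return -i["R"].T@i["t"],v
def onz(i,px,z):
    c,v=ray(i,px); return c+v*((z-c[2])/v[:,2:])
def proj(i,X):
    c=np.atleast_2d(X)@i["R"].T+i["t"]; u=c[:,:2]/c[:,2:]
    u=u*(1+i["k1"]*(u**2).sum(1,keepdims=True)); K=i["camera_matrix"]
    return u*K[[0,1],[0,1]]+K[:2,2]
def big(img,lo,hi,roi):
    h=cv2.cvtColor(img,cv2.COLOR_BGR2HSV); m=cv2.inRange(h,lo,hi)
    k=np.zeros_like(m); x0,y0,x1,y1=roi; k[y0:y1,x0:x1]=m[y0:y1,x0:x1]
    k=cv2.morphologyEx(k,cv2.MORPH_CLOSE,np.ones((7,7)))
    c,_=cv2.findContours(k,cv2.RETR_EXTERNAL,cv2.CHAIN_APPROX_NONE)
    return max(c,key=cv2.contourArea)
E
python3 - <<'E'
from h import *
img=cv2.imread("pics/top0.png"); i=manip.camera_info("top")
for n,lo,hi in [("red",(0,150,80),(8,255,255)),("green",(60,60,30),(95,255,255))]:
    c=big(img,lo,hi,(220,150,310,275))
    P=onz(i,c[:,0,:].astype(float),0.046)[:,:2]
    r=cv2.minAreaRect((P*1000).astype(np.float32)); print(n,cv2.boundingRect(c),r)
    print(cv2.boxPoints(r).round(0).tolist())
crop=cv2.resize(img[140:280,180:310],None,fx=4,fy=4,interpolation=cv2.INTER_CUBIC)
cv2.imwrite("pics/top0c.png",np.clip(crop*1.6,0,255).astype(np.uint8))
s=cv2.imread("pics/scene0.png")[130:250,180:330]
cv2.imwrite("pics/sc0c.png",np.clip(cv2.resize(s,None,fx=5,fy=5,interpolation=cv2.INTER_CUBIC)*1.6,0,255).astype(np.uint8))
w=manip.camera_info("wrist");o=manip.get_obs();R=Ro.from_quat(o["ee_rot"]).as_matrix()
print("cam in tool",R.T@(-w["R"].T@w["t"]-o["position"]), "camz in tool",R.T@w["R"][2]); print(R.round(3))
E
```

```text
red (239, 216, 54, 43) ((453.00701904296875, -10.199699401855469), (128.1417694091797, 99.38983917236328), 87.35223388671875)
[[400.0, -72.0], [500.0, -76.0], [506.0, 52.0], [406.0, 56.0]]
green (243, 168, 52, 41) ((577.31640625, -13.303298950195312), (124.60712432861328, 96.53178405761719), 86.72769165039062)
[[526.0, -73.0], [622.0, -78.0], [629.0, 46.0], [533.0, 52.0]]
cam in tool [ 0.06801084 -0.00232978 -0.169646  ] camz in tool [-0.26511093  0.00102461  0.96421737]
[[ 0.925  0.38  -0.   ]
 [ 0.38  -0.925  0.001]
 [-0.    -0.001 -1.   ]]
```

View pics/top0c.png

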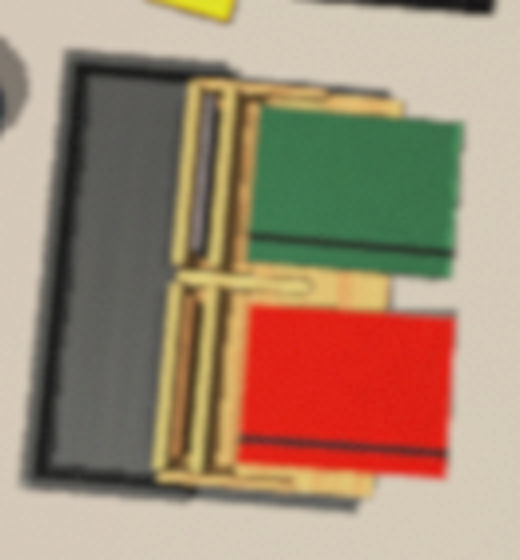

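View pics/sc0c.png

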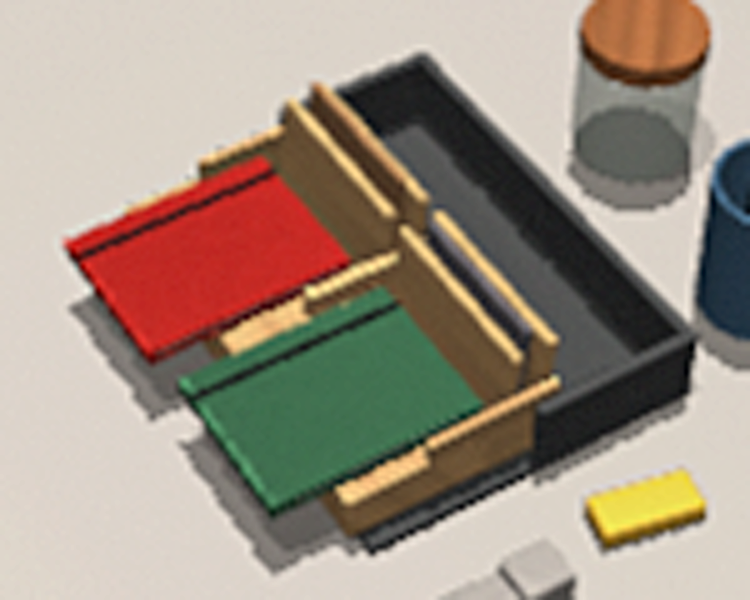

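```bash
python3 - <<'E'
from h import *
i=manip.camera_info("top")
def t(x,y): return [180+x/4-.4,140+y/4-.4]
# shelf front corners at z=.036
A=onz(i,[t(372,497),t(404,101)],.036); print(A.round(4), np.linalg.norm(A[0]-A[1]))
# outer strips run along rack x: top at z=.05 ; far strip (190,80)->(403,100) ; near (157,482)->(372,497)
# backrest top front edges z=.076 : right lane x~238 at y 83..265 ; left: (213,290)-(203,470)
B=onz(i,[t(238,84),t(222,264),t(213,290),t(202,470)],.0759); print(B.round(4))
d=A[1]-A[0]; yr=-d/np.linalg.norm(d); print("rack -y dir",-yr, np.degrees(np.arctan2(-yr[1],-yr[0])))
d=B[0]-B[3]; print("from backrest",np.degrees(np.arctan2(d[1],d[0])))
C=A.mean(0); xr=np.array([-( -yr[1])*1, -yr[0]*1,0]); print("xr",xr)
print("back dist",(B-C)@xr)
b=manip.camera_info("scene")
def s(x,y): return [180+x/5-.4,130+y/5-.4]
S=onz(b,[s(340,498),s(213,330)],.036);print("scene shelf front right-corner",S.round(4))
S=onz(b,[s(67,243),s(150,353),s(180,385),s(275,505)],.046);print("book near top corners red, green",S.round(4))
E
```

```text
[[ 0.3877 -0.0285  0.036 ]
 [ 0.6382 -0.0428  0.036 ]] 0.2508650437124583
[[0.6377 0.0624 0.0759]
 [0.5264 0.0683 0.0759]
 [0.5105 0.0732 0.0759]
 [0.4024 0.0759 0.0759]]
rack -y dir [ 0.99838107 -0.05687914  0.        ] -3.260694677288117
from backrest -3.2892343439533676
xr [0.05687914 0.99838107 0.        ]
back dist [0.10492025 0.10450493 0.10847841 0.10503764]
scene shelf front right-corner [[ 0.6325 -0.0411  0.036 ]
 [ 0.4976 -0.0332  0.036 ]]
book near top corners red, green [[ 0.4025 -0.0703  0.046 ]
 [ 0.5    -0.0742  0.046 ]
 [ 0.5284 -0.0727  0.046 ]
 [ 0.6234 -0.0748  0.046 ]]
```

```bash
cat >> h.py <<'E'
C=np.array([0.513,-0.0357,0.]); xr=np.array([.0569,.9984,0]); yr=np.array([-.9984,.0569,0]); zr=np.array([0,0,1.])
def W(X,Y,z): # rack coords mm: X=0 slot, z above desk
    return C+xr*(X+95)/1e3+yr*Y/1e3+zr*z/1e3
def toR(p): # world -> rack X,Y,z mm
    d=p-C; return np.array([d@xr*1e3-95,d@yr*1e3,p[2]*1e3])
def Rt(phi):
    s,c=np.sin(np.radians(phi)),np.cos(np.radians(phi)); d=c*xr-s*zr; n=s*xr+c*zr
    return np.c_[n,np.cross(d,n),d]
def st():
    o=manip.get_obs(); R=Ro.from_quat(o["ee_rot"]).as_matrix(); p=np.array(o["position"])
    e=Rt(0).T@R[:,2]; 
    print("t%.2f rackTCP"%o["clock"],toR(p).round(1),"phi %.1f"%np.degrees(np.arctan2(-R[2,2],R[:,2]@xr)),
      "err",np.degrees(Ro.from_matrix(Rt(np.degrees(np.arctan2(-R[2,2],R[:,2]@xr))).T@R).as_rotvec()).round(1),
      "F rack",np.round([o["ft_force"]@a for a in (xr,yr,zr)],1),"j",np.round(o["joint_pos"],2),"g %.2f"%o["grip_width"])
    return p,R
def plan(wps,p=None,R=None,maxmm=50,maxdeg=9.5):
    """wps: list of (X,Y,z,phi)"""
    if p is None: p,R=st()
    for X,Y,z,phi in wps:
        q=W(X,Y,z); Q=Rt(phi); rv=Ro.from_matrix(R.T@Q).as_rotvec()
        n=int(max(1,np.ceil(np.linalg.norm(q-p)*1e3/maxmm),np.ceil(np.degrees(np.linalg.norm(rv))/maxdeg)))
        dp=(q-p)/n; print("#",(X,Y,z,phi),n)
        for k in range(n):
            print([round(float(v),1) for v in np.r_[R.T@dp*1e3,np.degrees(rv/n)]],end=", ")
            R=R@Ro.from_rotvec(rv/n).as_matrix()
        print(); p,R=q,Q
E
python3 - <<'E'
from h import *
plan([(-230,-62,220,45)])
E
```

```text
t0.15 rackTCP [-651.9  244.4  203.5] phi 89.9 err [ 0.  -0.  64.4] F rack [-0.   0.2  0.3] j [ 1.16  0.33 -0.06  1.46  0.02  1.35 -0.09] g 1.00
# (-230, -62, 220, 45) 11
[41.7, -22.6, -1.5, 2.3, 3.6, -5.5], [43.7, -18.4, 2.1, 2.3, 3.6, -5.5], [45.0, -14.0, 5.5, 2.3, 3.6, -5.5], [45.7, -9.3, 8.9, 2.3, 3.6, -5.5], [45.7, -4.5, 12.0, 2.3, 3.6, -5.5], [45.0, 0.5, 15.0, 2.3, 3.6, -5.5], [43.7, 5.4, 17.7, 2.3, 3.6, -5.5], [41.7, 10.3, 20.1, 2.3, 3.6, -5.5], [39.1, 15.1, 22.2, 2.3, 3.6, -5.5], [36.0, 19.6, 23.9, 2.3, 3.6, -5.5], [32.3, 23.9, 25.2, 2.3, 3.6, -5.5],
```

step_arm --pt "42 -23 -1.5 2.3 3.6 -5.5" --pt "44 -18 2 2.3 3.6 -5.5" --pt "45 -14 5.5 2.3 3.6 -5.5" --pt "46 -9 9 2.3 3.6 -5.5" --pt "46 -4.5 12 2.3 3.6 -5.5" --pt "45 0.5 15 2.3 3.6 -5.5" --pt "44 5.5 18 2.3 3.6 -5.5" --pt "42 10 20 2.3 3.6 -5.5" --pt "39 15 22 2.3 3.6 -5.5" --pt "36 20 24 2.3 3.6 -5.5" --pt "32 24 25 2.3 3.6 -5.5" --jaw 40 --force 40

```text
clock: 1.52
position: [0.5708, -0.1612, 0.2229]
ee_rot: [0.663, 0.639, 0.282, -0.27]
ft_force: [0.4, 0.1, 0.4]
grip_width: 0.471
```

```bash
python3 - <<'E'
from h import *
plan([(-195,-62,90,45),(-180,-62,22,45)])
E
```

```text
t1.52 rackTCP [-217.   -64.9  222.9] phi 44.0 err [ 0.7  0.  -0.8] F rack [ 0.1 -0.4  0.4] j [ 0.92  0.61 -0.5   1.31 -0.44  1.63  0.47] g 0.47
# (-195, -62, 90, 45) 3
[-26.7, -0.9, 36.0, -0.2, -0.3, 0.3], [-26.5, -0.9, 36.2, -0.2, -0.3, 0.3], [-26.3, -0.9, 36.4, -0.2, -0.3, 0.3], 
# (-180, -62, 22, 45) 2
[-18.7, -0.0, 29.3, -0.0, 0.0, 0.0], [-18.7, -0.0, 29.3, -0.0, 0.0, 0.0],
```

step_arm --pt "-27 -1 36 -0.2 -0.3 0.3" --pt "-27 -1 36 -0.2 -0.3 0.3" --pt "-26 -1 36 -0.2 -0.3 0.3" --pt "-19 0 29 0 0 0" --pt "-16 0 26 0 0 0" --pt "0 0 0 0 0 0"

```text
clock: 2.28
position: [0.5704, -0.1192, 0.0187]
ee_rot: [0.669, 0.636, 0.278, -0.267]
ft_force: [-0.6, -0.4, 0.8]
grip_width: 0.47
```

```bash
python3 - <<'E'
from h import *
plan([(-165,-62,15,45)])
cv2.imwrite("pics/w1.png",manip.camera("wrist"));cv2.imwrite("pics/s1.png",manip.camera("scene")[100:300,120:400].repeat(2,0).repeat(2,1))
E
```

```text
t2.27 rackTCP [-175.1  -62.1   18.7] phi 44.6 err [ 0.4 -0.  -0.2] F rack [-0.4  0.6  0.8] j [ 0.87  0.79 -0.48  1.51 -0.4   1.28  0.6 ] g 0.47
# (-165, -62, 15, 45) 1
[4.5, 0.0, 9.7, -0.4, -0.4, 0.2],
```

View pics/w1.png

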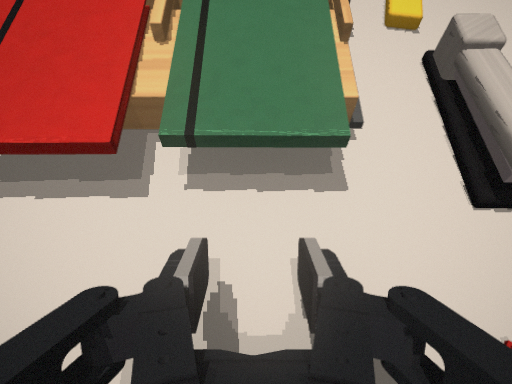

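View pics/s1.png

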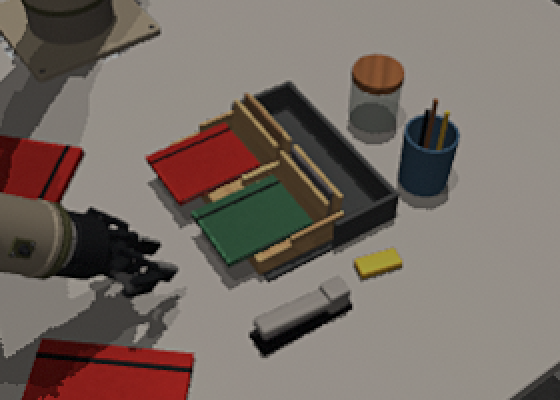

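```bash
python3 - <<'E'
from h import *
i=manip.camera_info("wrist")
for px,z in [([[163,138],[348,136]],.046),([[165,146],[347,147]],.036),([[0,154],[113,153]],.036)]:
    for q in onz(i,np.array(px,float),z): print(toR(q).round(1))
c=proj(i,[W(-175.1,-62,18.7)]);print(c)
E
```

```text
[-131.3  -16.4   46. ]
[-129.2 -113.7   46. ]
[-128.7  -15.    36. ]
[-128.7 -115.6   36. ]
[-135.1   72.6   36. ]
[-133.8   12.6   36. ]
[[249.3305249  236.48991739]]
```

```bash
python3 - <<'E'
from h import *
plan([(-135,-64,15,45)],maxmm=14)
plan([(-118,-64,15,45)],W(-135,-64,15),Rt(45),maxmm=4)
E
```

```text
t2.38 rackTCP [-176.5  -63.9   21.2] phi 44.8 err [ 0.2 -0.  -0.3] F rack [-0.9  0.4  0.6] j [ 0.87  0.78 -0.48  1.51 -0.4   1.28  0.6 ] g 0.47
# (-135, -64, 15, 45) 3
[8.3, 0.1, 11.3, -0.1, -0.1, 0.1], [8.3, 0.1, 11.3, -0.1, -0.1, 0.1], [8.3, 0.0, 11.3, -0.1, -0.1, 0.1], 
# (-118, -64, 15, 45) 5
[2.4, -0.0, 2.4, -0.0, 0.0, 0.0], [2.4, -0.0, 2.4, -0.0, 0.0, 0.0], [2.4, -0.0, 2.4, -0.0, 0.0, 0.0], [2.4, -0.0, 2.4, -0.0, 0.0, 0.0], [2.4, -0.0, 2.4, -0.0, 0.0, 0.0],
```

step_arm --pt "8 0 11 0 0 0" --pt "8 0 11 0 0 0" --pt "8 0 11 0 0 0" --pt "2.5 0 2.5 0 0 0" --pt "2.5 0 2.5 0 0 0" --pt "2.5 0 2.5 0 0 0"

```text
clock: 3.12
position: [0.5769, -0.0674, 0.0183]
ee_rot: [0.669, 0.637, 0.28, -0.262]
ft_force: [0.2, 1.0, 0.1]
grip_width: 0.467
```

```bash
python3 - <<'E'
from h import *
st()
E
```

```text
t3.12 rackTCP [-123.   -65.6   18.3] phi 44.9 err [-0.  -0.  -0.5] F rack [ 1.  -0.2  0.1] j [ 0.84  0.75 -0.51  1.59 -0.42  1.2   0.57] g 0.47
```

step_arm --pt "1.5 0 2.5 0 0 0" --pt "1.5 0 2.5 0 0 0" --pt "0 0 0 0 0 0"

```text
clock: 3.5
position: [0.5773, -0.0618, 0.0166]
ee_rot: [0.669, 0.637, 0.28, -0.262]
ft_force: [-0.5, 0.3, 0.2]
grip_width: 0.467
```

```bash
python3 - <<'E'
from h import *
st()
w=manip.camera("wrist");s=manip.camera("scene")[130:250,180:330]
cv2.imwrite("pics/s2.png",np.hstack([cv2.resize(w,(480,360)),cv2.resize(s,(320,360))]))
E
```

```text
t3.50 rackTCP [-117.4  -65.7   16.6] phi 45.0 err [-0.  -0.  -0.4] F rack [0.3 0.5 0.2] j [ 0.83  0.75 -0.51  1.6  -0.43  1.19  0.57] g 0.47
```

View pics/s2.png

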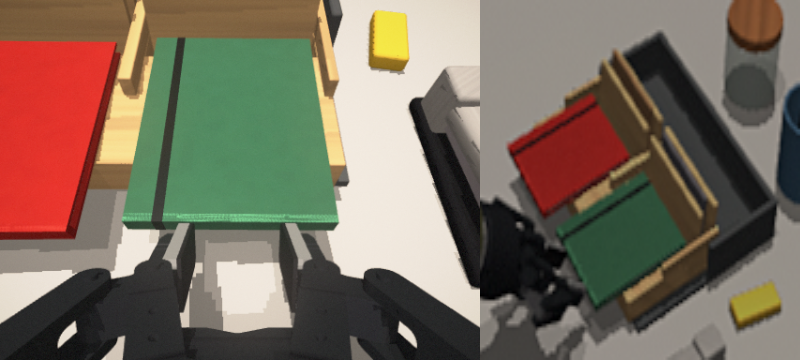

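step_arm --pt "7.5 0 -7.5 0 0 0" --pt "7.5 0 -7.5 0 0 0" --pt "8.5 0 -5 0 0 0" --pt "8.5 0 -5 0 0 0" --pt "9.5 0 -4 0 0 0" --pt "9.5 0 -4 0 0 0"

```text
clock: 4.35
position: [0.5779, -0.0489, 0.0806]
ee_rot: [0.669, 0.637, 0.28, -0.261]
ft_force: [-0.2, -0.8, -1.1]
grip_width: 0.469
```

```bash
python3 - <<'E'
from h import *
st()
w=manip.camera("wrist");s=manip.camera("scene")[130:250,180:330]
cv2.imwrite("pics/s3.png",np.hstack([cv2.resize(w,(480,360)),cv2.resize(s,(320,360))]))
E
```

```text
t4.35 rackTCP [-104.5  -65.5   80.6] phi 45.0 err [-0.1 -0.  -0.4] F rack [-0.8  0.1 -1.1] j [ 0.83  0.65 -0.54  1.6  -0.45  1.25  0.51] g 0.47
```

View pics/s3.png

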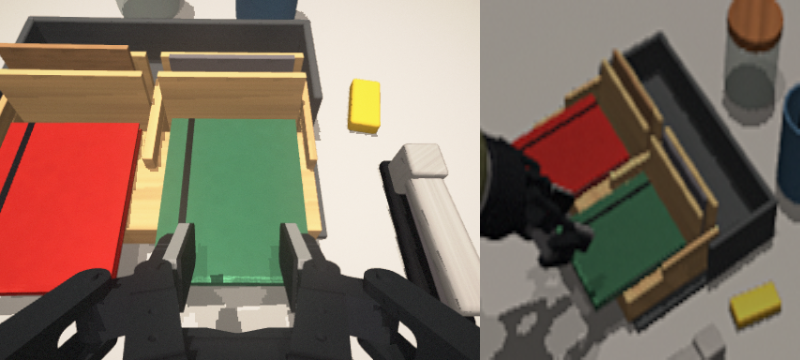

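```bash
python3 - <<'E'
from h import *
st()
w=manip.camera("wrist");i=manip.camera_info("wrist")
cv2.imwrite("pics/w4.png",cv2.resize(w[180:384,100:400],None,fx=2.6,fy=2.6,interpolation=cv2.INTER_CUBIC))
c=big(w,(55,60,20),(95,255,255),(150,100,350,384))
m=np.zeros(w.shape[:2],np.uint8);cv2.drawContours(m,[c],-1,255,-1)
for col in (215,255,295):
    r=np.where(m[:,col])[0]; q=[toR(onz(i,[[col,rr]],z)[0]).round(1) for rr,z in ((r.min(),.046),(r.max(),.036))]; print(col,r.min(),r.max(),q)
print(proj(i,[W(*(np.array(toR(manip.get_obs()["position"])))) ]))
E
```

```text
t4.45 rackTCP [-104.2  -66.    81.2] phi 45.0 err [-0.1 -0.  -0.5] F rack [-0.3 -1.1 -0.2] j [ 0.83  0.65 -0.54  1.6  -0.45  1.25  0.51] g 0.47
215 128 304 [array([ -1.8, -36.9,  46. ]), array([-129.2,  -43.5,   36. ])]
255 128 304 [array([ -1.5, -67.1,  46. ]), array([-129.1,  -67.4,   36. ])]
295 128 305 [array([ -1.1, -97.3,  46. ]), array([-129.5,  -91.3,   36. ])]
[[252.98774427 237.15665554]]
```

View pics/w4.png

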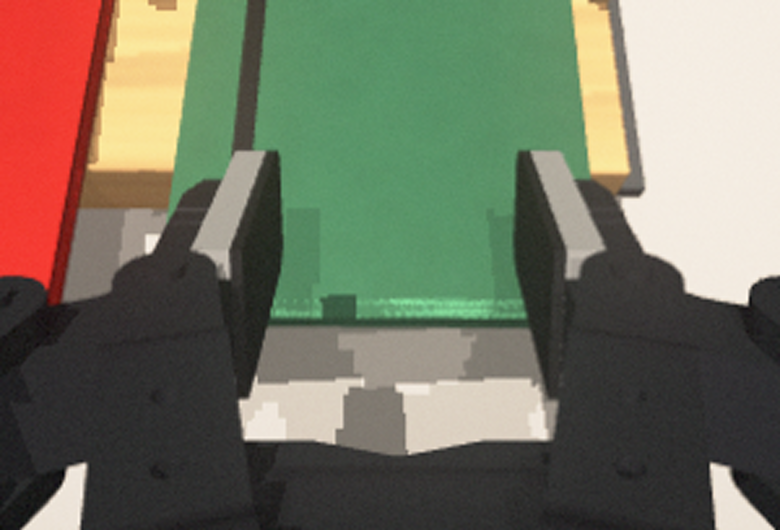

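step_arm --pt "10 0 -30 0 0 0" --pt "0 0 -10 0 0 0" --pt "0 0 0 0 0 0" --pt "0 0 0 0 0 0" --jaw 0

```text
clock: 5.0
position: [0.5753, -0.0703, 0.1138]
ee_rot: [0.669, 0.636, 0.279, -0.263]
ft_force: [-0.0, 0.3, -1.1]
grip_width: 0.0
```

```bash
python3 - <<'E'
from h import *
p,R=st()
w=manip.camera("wrist");
cv2.imwrite("pics/w5.png",cv2.resize(w[180:384,100:400],None,fx=2.6,fy=2.6,interpolation=cv2.INTER_CUBIC))
for n in("scene","top"):
    i=manip.camera_info(n); im=manip.camera(n); c=proj(i,[p,p-R[:,2]*.03]); print(n,c.round(1))
    u,v=c[0].astype(int); k=cv2.resize(im[v-45:v+45,u-55:u+55],None,fx=7,fy=6.5,interpolation=cv2.INTER_CUBIC)
    for q in c: cv2.circle(k,(int((q[0]-u+55)*7+3),int((q[1]-v+45)*6.5+3)),4,(255,0,255),-1)
    cv2.imwrite(f"pics/{n}5.png",np.clip(k*1.5,0,255).astype(np.uint8))
E
```

```text
t5.00 rackTCP [-126.   -64.2  113.8] phi 44.9 err [ 0.1 -0.  -0.3] F rack [ 0.3  0.1 -1.1] j [ 0.86  0.62 -0.53  1.56 -0.45  1.33  0.5 ] g 0.00
scene [[224.6 200.6]
 [216.5 198.3]]
top [[294.1 185.3]
 [304.3 184.8]]
```

View pics/w5.png

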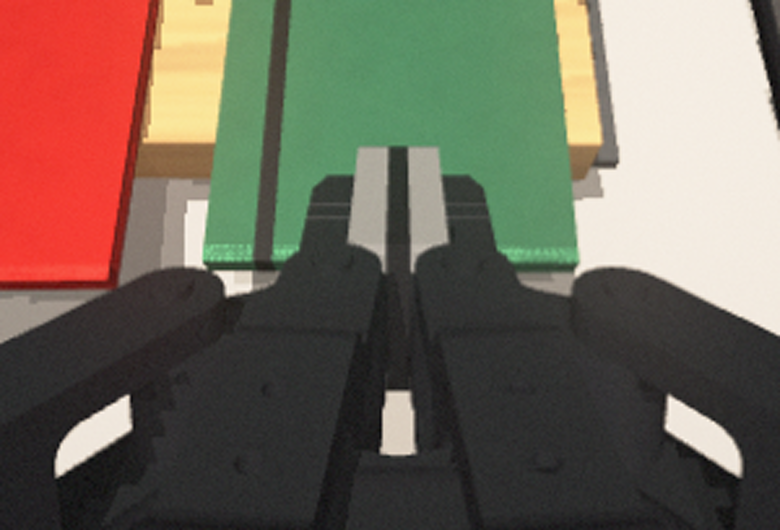

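View pics/scene5.png

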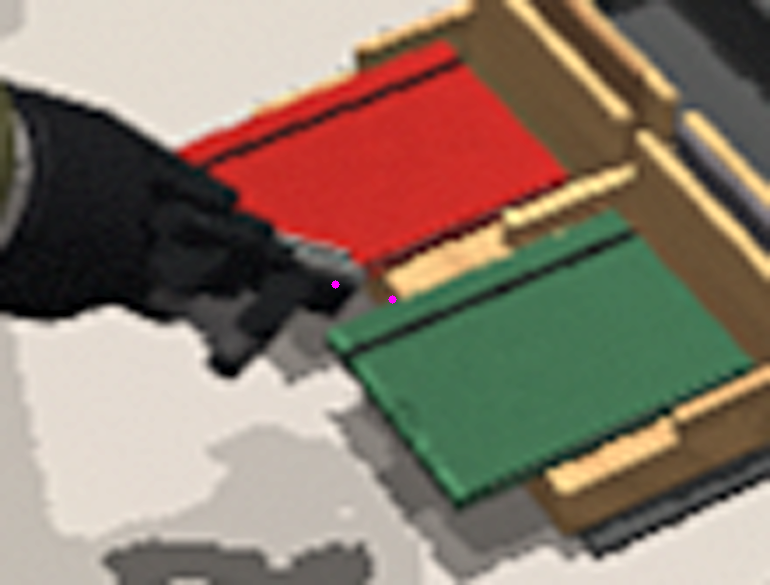

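View pics/top5.png

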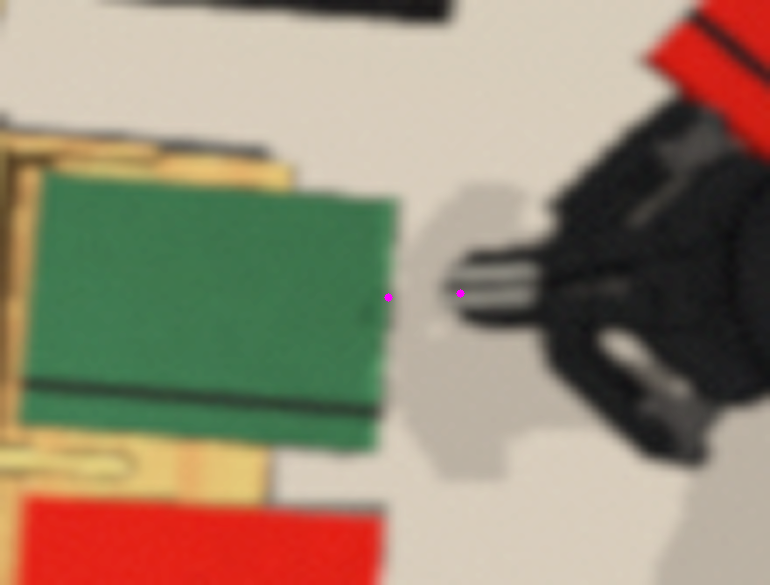

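```bash
python3 - <<'E'
from h import *
p,R=st()
a=manip.camera_info("top");b=manip.camera_info("scene");w=manip.camera_info("wrist")
def tri(rs):
    A=np.zeros((3,3));B=np.zeros(3)
    for c,v in rs:
        v=v[0]/np.linalg.norm(v[0]);M=np.eye(3)-np.outer(v,v);A+=M;B+=M@c
    X=np.linalg.solve(A,B); return X,[np.linalg.norm((np.eye(3)-np.outer(v[0],v[0])/(v[0]@v[0]))@(X-c))*1e3 for c,v in rs]
for rs in ([ray(a,[[302.6,183.4]]),ray(b,[[220,195]])],[ray(a,[[302.6,183.4]]),ray(w,[[253,236.5]])],[ray(a,[[302.6,183.4]]),ray(b,[[220,195]]),ray(w,[[253,236.5]])]):
    X,e=tri(rs); print("tool frame mm",(R.T@(X-p)*1e3).round(1),np.round(e,1))
E
```

```text
t5.15 rackTCP [-125.9  -64.2  114. ] phi 44.9 err [ 0.1 -0.  -0.4] F rack [-0.3  0.6 -0.5] j [ 0.86  0.62 -0.53  1.56 -0.45  1.33  0.5 ] g -0.01
tool frame mm [ 11.8   2.1 -32.1] [1.8 1.8]
tool frame mm [ 15.5   0.1 -37.2] [0.2 0.2]
tool frame mm [ 12.2   1.3 -31.8] [2.1 1.9 1.6]
```

```bash
cat >> h.py <<'E'
TL=32.
def tplan(wps,p=None,R=None,**k):
    f=lambda X,Y,z,ph:(X+TL*np.cos(np.radians(ph)),Y,z-TL*np.sin(np.radians(ph)),ph)
    if p is None:
        p,R=st(); t=toR(p-TL/1e3*R[:,2]); print("tip",t.round(1))
    plan([f(*w) for w in wps],p,R,**k)
E
python3 - <<'E'
from h import *
tplan([(-175,-64,60,45),(-165,-64,20,45)],maxmm=30)
E
```

```text
t5.15 rackTCP [-125.9  -64.2  114. ] phi 44.9 err [ 0.1 -0.  -0.4] F rack [-0.3  0.6 -0.5] j [ 0.86  0.62 -0.53  1.56 -0.45  1.33  0.5 ] g -0.01
tip [-148.5  -64.2  136.6]
# (np.float64(-152.37258300203047), -64, np.float64(37.37258300203048), 45) 3
[-24.3, -0.2, 11.8, -0.0, -0.0, 0.1], [-24.3, -0.1, 11.8, -0.0, -0.0, 0.1], [-24.3, -0.1, 11.8, -0.0, -0.0, 0.1], 
# (np.float64(-142.37258300203047), -64, np.float64(-2.6274169979695188), 45) 2
[-10.6, 0.0, 17.7, -0.0, 0.0, 0.0], [-10.6, 0.0, 17.7, -0.0, 0.0, 0.0],
```

step_arm --pt "-24 0 12 0 0 0" --pt "-24 0 12 0 0 0" --pt "-24 0 12 0 0 0" --pt "-10 0 17 0 0 0" --pt "-8 0 14 0 0 0" --pt "0 0 0 0 0 0" --jaw 40

```text
clock: 5.9
position: [0.5749, -0.0833, -0.0012]
ee_rot: [0.668, 0.637, 0.279, -0.264]
ft_force: [0.1, -0.3, 0.8]
grip_width: 0.469
```

```bash
python3 - <<'E'
from h import *
tplan([(-145,-64,17,45),(-126,-64,17,45)],maxmm=8)
w=manip.camera("wrist");s=manip.camera("scene")[130:250,180:330]
cv2.imwrite("pics/s6.png",np.hstack([cv2.resize(w,(480,360)),cv2.resize(s,(320,360))]))
E
```

```text
t5.90 rackTCP [-139.   -64.5   -1.2] phi 44.8 err [ 0.2  0.  -0.5] F rack [-0.3 -0.1  0.8] j [ 0.84  0.79 -0.49  1.57 -0.41  1.2   0.6 ] g 0.47
tip [-161.7  -64.6   21.4]
# (np.float64(-122.37258300203048), -64, np.float64(-5.627416997969519), 45) 3
[2.9, -0.1, 5.0, -0.1, -0.1, 0.2], [2.9, -0.1, 5.0, -0.1, -0.1, 0.2], [2.9, -0.2, 5.0, -0.1, -0.1, 0.2], 
# (np.float64(-103.37258300203048), -64, np.float64(-5.627416997969519), 45) 3
[4.5, -0.0, 4.5, -0.0, 0.0, 0.0], [4.5, -0.0, 4.5, -0.0, 0.0, 0.0], [4.5, -0.0, 4.5, -0.0, 0.0, 0.0],
```

View pics/s6.png

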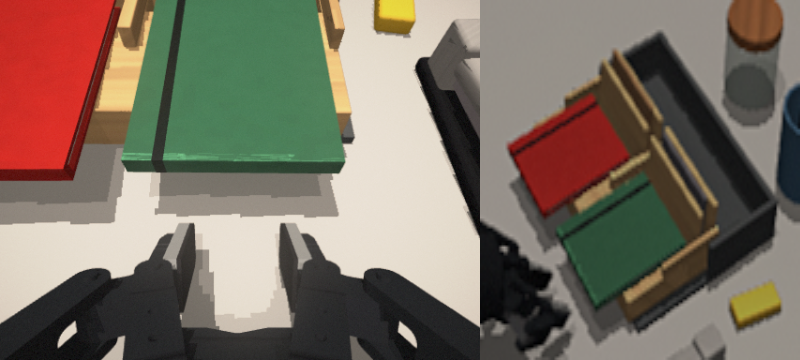

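step_arm --pt "3 0 5 0 0 0" --pt "3 0 5 0 0 0" --pt "3 0 5 0 0 0" --pt "4 0 4 0 0 0" --pt "4 0 4 0 0 0" --pt "4 0 4 0 0 0"

```text
clock: 6.75
position: [0.579, -0.0486, -0.0022]
ee_rot: [0.668, 0.638, 0.28, -0.261]
ft_force: [-0.5, -1.7, -0.3]
grip_width: 0.47
```

```bash
python3 - <<'E'
from h import *
tplan([(-117,-64,17,45)],maxmm=3)
w=manip.camera("wrist");s=manip.camera("scene")[130:250,180:330]
cv2.imwrite("pics/s7.png",np.hstack([cv2.resize(w,(480,360)),cv2.resize(s,(320,360))]))
E
```

```text
t6.75 rackTCP [-104.1  -66.6   -2.2] phi 45.0 err [-0.1 -0.  -0.7] F rack [-1.7  0.4 -0.3] j [ 0.82  0.77 -0.52  1.61 -0.43  1.14  0.58] g 0.47
tip [-126.8  -66.6   20.4]
# (np.float64(-94.37258300203048), -64, np.float64(-5.627416997969519), 45) 4
[1.1, -0.6, 2.3, 0.0, 0.0, 0.2], [1.1, -0.6, 2.3, 0.0, 0.0, 0.2], [1.1, -0.7, 2.3, 0.0, 0.0, 0.2], [1.1, -0.7, 2.3, 0.0, 0.0, 0.2],
```

View pics/s7.png

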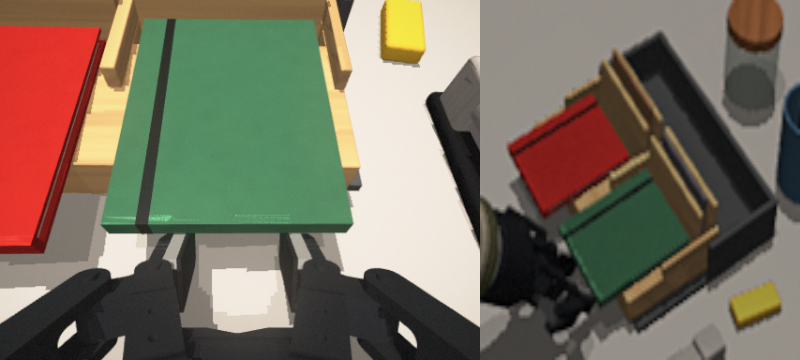

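Now the fingertips are hidden under the green book's near edge (row ~230, columns 165-310). I'll push until it meets the backrest.

step_arm --pt "1 -0.5 2.5 0 0 0.1" --pt "1.2 -0.5 2.2 0 0 0.1" --pt "1.2 -0.5 2.2 0 0 0.1" --pt "1.5 -0.5 2 0 0 0"

```text
clock: 7.35
position: [0.5774, -0.0387, -0.0054]
ee_rot: [0.67, 0.636, 0.279, -0.261]
ft_force: [-0.0, -2.3, 0.1]
grip_width: 0.469
```

```bash
python3 - <<'E'
from h import *
tplan([(-117,-64,17,45)],maxmm=3)
w=manip.camera("wrist");s=manip.camera("scene")[130:250,180:330]
cv2.imwrite("pics/s8.png",np.hstack([cv2.resize(w,(480,360)),cv2.resize(s,(320,360))]))
E
```

```text
t7.35 rackTCP [-94.3 -64.5  -5.4] phi 45.0 err [-0.1 -0.  -0.3] F rack [-2.3 -0.1  0.1] j [ 0.81  0.77 -0.52  1.63 -0.43  1.12  0.57] g 0.47
tip [-116.9  -64.4   17.2]
# (np.float64(-94.37258300203048), -64, np.float64(-5.627416997969519), 45) 1
[-0.2, -0.5, 0.1, 0.1, 0.0, 0.3],
```

View pics/s8.png

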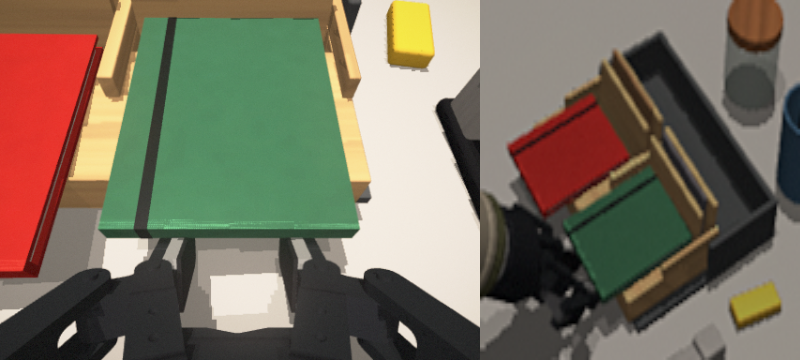

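step_arm --pt "7 0 -7 0 0 0" --pt "7 0 -7 0 0 0" --pt "8.5 0 -5 0 0 0" --pt "8.5 0 -5 0 0 0"

```text
clock: 7.95
position: [0.5773, -0.0336, 0.0361]
ee_rot: [0.67, 0.636, 0.279, -0.262]
ft_force: [0.0, -0.2, -1.3]
grip_width: 0.469
```

```bash
python3 - <<'E'
from h import *
tplan([(-104,-64,75,45)],maxmm=10)
w=manip.camera("wrist");s=manip.camera("scene")[130:250,180:330]
cv2.imwrite("pics/s9.png",np.hstack([cv2.resize(w,(480,360)),cv2.resize(s,(320,360))]))
E
```

```text
t7.95 rackTCP [-89.2 -64.1  36.1] phi 45.0 err [-0.1 -0.  -0.3] F rack [-0.2 -0.  -1.3] j [ 0.82  0.7  -0.53  1.63 -0.45  1.17  0.53] g 0.47
tip [-111.9  -64.1   58.7]
# (np.float64(-81.37258300203048), -64, np.float64(52.37258300203048), 45) 2
[8.5, -0.0, -3.0, 0.0, 0.0, 0.2], [8.5, -0.0, -3.0, 0.0, 0.0, 0.2],
```

View pics/s9.png

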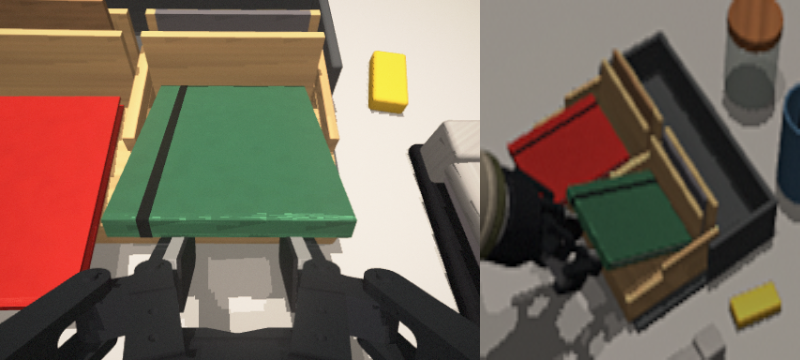

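step_arm --pt "8.5 0 -3 0 0 0" --pt "8.5 0 -3 0 0 0" --pt "9.5 0 -2.5 0 0 0" --pt "9.5 0 -2.5 0 0 0" --pt "9.5 0 -1 0 0 0" --pt "9.5 0 -1 0 0 0"

```text
clock: 8.8
position: [0.5787, -0.001, 0.0875]
ee_rot: [0.67, 0.637, 0.279, -0.262]
ft_force: [-0.0, -0.1, -0.5]
grip_width: 0.471
```

```bash
python3 - <<'E'
from h import *
tplan([(-67,-64,117,45),(-51,-64,125,45)],maxmm=10)
w=manip.camera("wrist");s=manip.camera("scene")[130:250,180:330]
cv2.imwrite("pics/s10.png",np.hstack([cv2.resize(w,(480,360)),cv2.resize(s,(320,360))]))
E
```

```text
t8.80 rackTCP [-56.6 -63.6  87.5] phi 45.0 err [-0.  -0.  -0.4] F rack [-0.1  0.  -0.5] j [ 0.8   0.61 -0.57  1.65 -0.48  1.2   0.47] g 0.47
tip [-79.2 -63.6 110.1]
# (np.float64(-44.37258300203048), -64, np.float64(94.37258300203048), 45) 2
[6.7, 0.2, 1.9, 0.0, -0.0, 0.2], [6.7, 0.2, 1.9, 0.0, -0.0, 0.2], 
# (np.float64(-28.372583002030478), -64, np.float64(102.37258300203048), 45) 2
[8.5, -0.0, 2.8, -0.0, 0.0, 0.0], [8.5, -0.0, 2.8, -0.0, 0.0, 0.0],
```

View pics/s10.png

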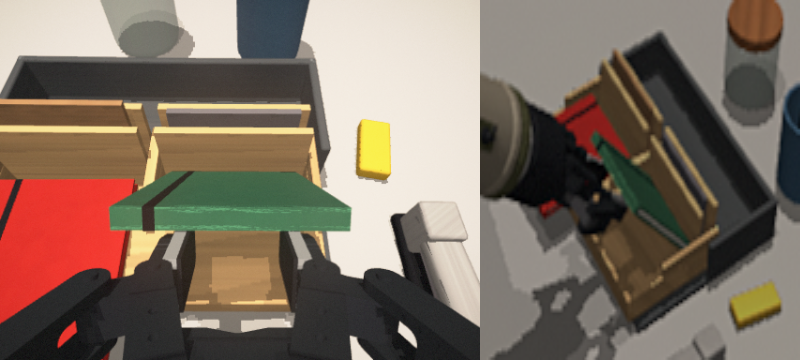

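step_arm --pt "6.5 0 2 0 0 0" --pt "6.5 0 2 0 0 0" --pt "8.5 0 3 0 0 0" --pt "8.5 0 3 0 0 0"

```text
clock: 9.4
position: [0.5804, 0.0289, 0.1024]
ee_rot: [0.67, 0.636, 0.279, -0.262]
ft_force: [-0.0, -0.3, -0.8]
grip_width: 0.465
```

```bash
python3 - <<'E'
from h import *
tplan([(-37,-64,127,45),(-20,-64,120,45)],maxmm=8)
w=manip.camera("wrist");s=manip.camera("scene")[130:250,180:330]
cv2.imwrite("pics/s11.png",np.hstack([cv2.resize(w,(480,360)),cv2.resize(s,(320,360))]))
E
```

```text
t9.40 rackTCP [-26.7 -63.6 102.4] phi 45.0 err [-0.  -0.  -0.4] F rack [-0.3 -0.  -0.8] j [ 0.78  0.57 -0.59  1.68 -0.5   1.18  0.43] g 0.46
tip [-49.3 -63.5 125.1]
# (np.float64(-14.372583002030478), -64, np.float64(104.37258300203048), 45) 2
[5.0, 0.2, 3.7, 0.0, -0.0, 0.2], [5.0, 0.2, 3.7, 0.0, -0.0, 0.2], 
# (np.float64(2.6274169979695223), -64, np.float64(97.37258300203048), 45) 3
[2.4, 0.0, 5.7, -0.0, 0.0, 0.0], [2.4, 0.0, 5.7, -0.0, 0.0, 0.0], [2.4, 0.0, 5.7, -0.0, 0.0, 0.0],
```

View pics/s11.png

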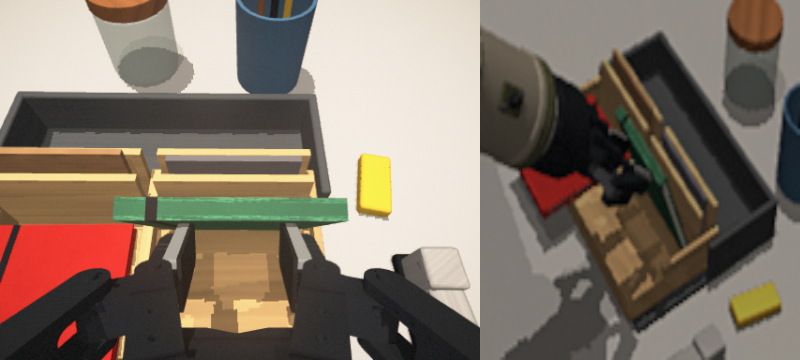

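step_arm --pt "5 0 3.5 0 0 0" --pt "5 0 3.5 0 0 0" --pt "2.5 0 5.5 0 0 0" --pt "2.5 0 5.5 0 0 0" --pt "0 0 0 0 0 0"

```text
clock: 10.12
position: [0.5815, 0.0546, 0.1003]
ee_rot: [0.669, 0.637, 0.279, -0.262]
ft_force: [0.0, -0.3, -0.2]
grip_width: 0.472
```

```bash
python3 - <<'E'
from h import *
tplan([(-10,-64,112,45),(-2,-64,107,45)],maxmm=8)
w=manip.camera("wrist");s=manip.camera("scene")[130:250,180:330]
cv2.imwrite("pics/s12.png",np.hstack([cv2.resize(w,(480,360)),cv2.resize(s,(320,360))]))
E
```

```text
t10.12 rackTCP [ -0.9 -63.2 100.3] phi 45.0 err [ 0.  -0.  -0.4] F rack [-0.3 -0.  -0.2] j [ 0.75  0.57 -0.61  1.7  -0.52  1.15  0.41] g 0.47
tip [-23.5 -63.2 122.9]
# (np.float64(12.627416997969522), -64, np.float64(89.37258300203048), 45) 3
[0.6, 0.3, 5.8, -0.0, -0.0, 0.1], [0.6, 0.3, 5.8, -0.0, -0.0, 0.1], [0.6, 0.3, 5.8, -0.0, -0.0, 0.1], 
# (np.float64(20.627416997969522), -64, np.float64(84.37258300203048), 45) 2
[1.1, -0.0, 4.6, -0.0, 0.0, 0.0], [1.1, -0.0, 4.6, -0.0, 0.0, 0.0],
```

View pics/s12.png

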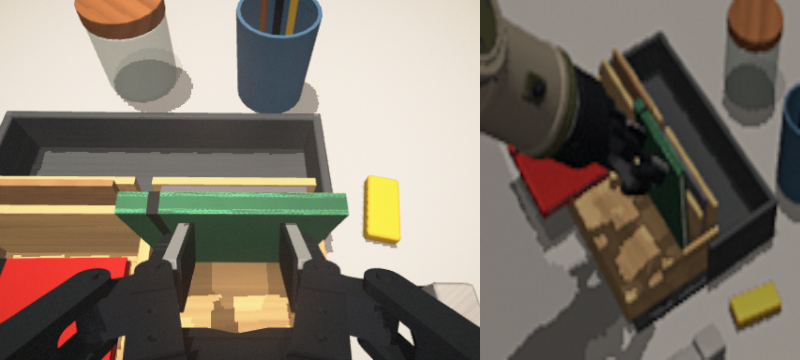

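step_arm --pt "0.5 0.3 6 0 0 0" --pt "0.5 0.3 6 0 0 0" --pt "0.5 0.3 6 0 0 0" --pt "1 0 4 0 0 0" --pt "0 0 0 0 0 0"

```text
clock: 10.85
position: [0.5836, 0.0722, 0.0854]
ee_rot: [0.669, 0.637, 0.279, -0.262]
ft_force: [0.0, 0.2, 0.6]
grip_width: 0.469
```

```bash
python3 - <<'E'
from h import *
tplan([(0,-64,105,45)],maxmm=8)
w=manip.camera("wrist");s=manip.camera("scene")[130:250,180:330]
cv2.imwrite("pics/s13.png",np.hstack([cv2.resize(w,(480,360)),cv2.resize(s,(320,360))]))
E
```

```text
t10.85 rackTCP [ 16.8 -64.4  85.4] phi 45.0 err [-0.  -0.  -0.4] F rack [ 0.3 -0.   0.6] j [ 0.73  0.58 -0.61  1.72 -0.52  1.1   0.41] g 0.47
tip [ -5.9 -64.4 108. ]
# (np.float64(22.627416997969522), -64, np.float64(82.37258300203048), 45) 1
[2.0, -0.4, 6.3, 0.0, -0.0, 0.4],
```

View pics/s13.png

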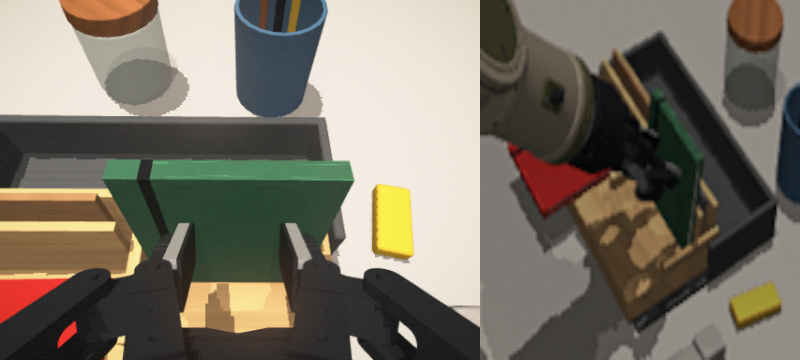

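step_arm --pt "1 0 3 0 0 0" --pt "1 0 3 0 0 0" --pt "0 0 0 0 0 0"

```text
clock: 11.32
position: [0.5846, 0.0771, 0.0828]
ee_rot: [0.67, 0.636, 0.28, -0.261]
ft_force: [0.4, -0.4, -0.2]
grip_width: 0.466
```

```bash
python3 - <<'E'
from h import *
tplan([(-70,-64,125,45)],maxmm=35)
w=manip.camera("wrist");s=manip.camera("scene")[130:250,180:330]
cv2.imwrite("pics/s14.png",np.hstack([cv2.resize(w,(480,360)),cv2.resize(s,(320,360))]))
E
```

```text
t11.32 rackTCP [ 21.6 -65.1  82.8] phi 45.0 err [-0.1 -0.  -0.4] F rack [-0.4 -0.5 -0.2] j [ 0.72  0.58 -0.61  1.72 -0.52  1.09  0.41] g 0.47
tip [ -1.  -65.  105.4]
# (np.float64(-47.37258300203048), -64, np.float64(102.37258300203048), 45) 3
[-11.7, -0.4, -20.9, 0.0, 0.0, 0.1], [-11.7, -0.4, -20.9, 0.0, 0.0, 0.1], [-11.7, -0.4, -20.9, 0.0, 0.0, 0.1],
```

View pics/s14.png

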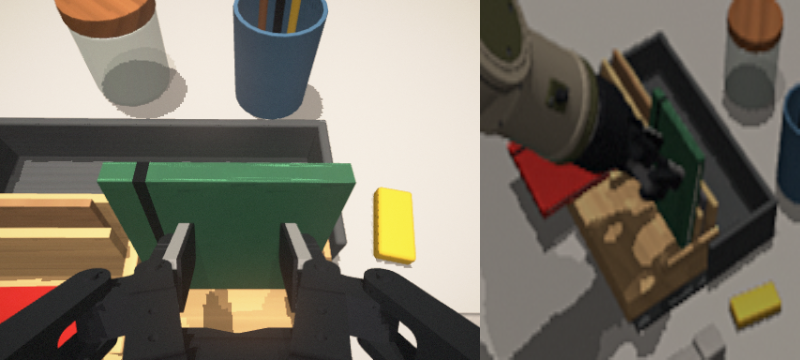

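```bash
python3 - <<'E'
from h import *
i=manip.camera_info("wrist")
k=1/.9375
for px,z in ([[110,182],.1415],[[345,182],.1415],[[102,164],.1423],[[353,163],.1423]):
    print(toR(onz(i,[[px[0]*k,px[1]*k]],z)[0]).round(1))
E
```

```text
[ 13.4 -15.7 141.5]
[  14.1 -106.4  141.5]
[ 21.1 -11.3 142.3]
[  22.3 -110.6  142.3]
```

step_arm --pt "-4 0 -12 0 0 0" --pt "-12 0 -21 0 0 0" --pt "-12 0 -21 0 0 0" --pt "-6 0 -21 0 0 0" --pt "0 0 0 0 0 0"

```text
clock: 12.05
position: [0.58, -0.0056, 0.1137]
ee_rot: [0.67, 0.636, 0.28, -0.26]
ft_force: [-0.6, -0.6, -0.4]
grip_width: 0.465
```

```bash
python3 - <<'E'
from h import *
tplan([(-140,0,125,45),(-185,62,80,45),(-172,62,19,45)],maxmm=35)
w=manip.camera("wrist");s=manip.camera("scene")[130:250,180:330]
cv2.imwrite("pics/s15.png",np.hstack([cv2.resize(w,(480,360)),cv2.resize(s,(320,360))]))
t=manip.camera("top")[130:290,170:330];cv2.imwrite("pics/t15.png",cv2.resize(t,(640,600),interpolation=cv2.INTER_CUBIC))
E
```

```text
t12.05 rackTCP [-61.2 -65.2 113.7] phi 45.1 err [-0.2 -0.  -0.3] F rack [-0.6  0.5 -0.4] j [ 0.81  0.58 -0.57  1.64 -0.49  1.24  0.45] g 0.47
tip [-83.8 -65.1 136.4]
# (np.float64(-117.37258300203048), 0, np.float64(102.37258300203048), 45) 3
[-15.8, -21.8, -10.6, 0.1, 0.0, 0.1], [-15.8, -21.8, -10.6, 0.1, 0.0, 0.1], [-15.9, -21.8, -10.6, 0.1, 0.0, 0.1], 
# (np.float64(-162.37258300203047), 62, np.float64(57.37258300203048), 45) 3
[-21.2, -20.7, -0.0, -0.0, 0.0, 0.0], [-21.2, -20.7, -0.0, -0.0, 0.0, 0.0], [-21.2, -20.7, -0.0, -0.0, 0.0, 0.0], 
# (np.float64(-149.37258300203047), 62, np.float64(-3.6274169979695188), 45) 2
[-17.0, 0.0, 26.2, -0.0, 0.0, 0.0], [-17.0, 0.0, 26.2, -0.0, 0.0, 0.0],
```

View pics/s15.png

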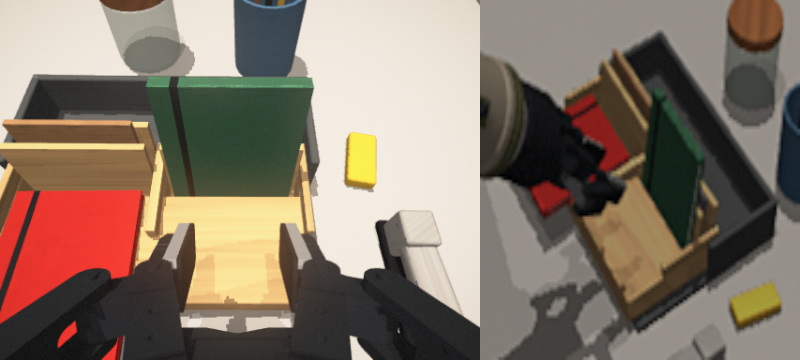

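View pics/t15.png

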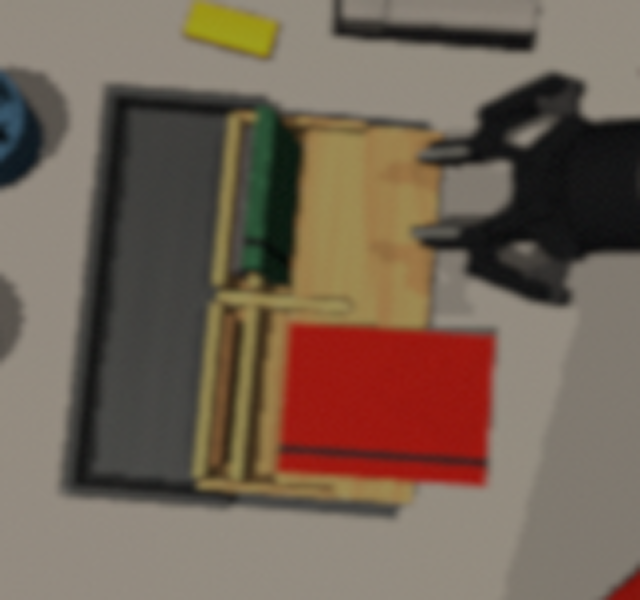

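The green book stands in the right-hand slot, leaning on the backrest, and the rack has not moved. Red is next.

step_arm --pt "-16 -22 -10.5 0 0 0" --pt "-16 -22 -10.5 0 0 0" --pt "-16 -22 -10.5 0 0 0" --pt "-21 -20.5 0 0 0 0" --pt "-21 -20.5 0 0 0 0" --pt "-21 -20.5 0 0 0 0" --pt "-17 0 26 0 0 0" --pt "-14 0 23 0 0 0" --pt "0 0 0 0 0 0"

```text
clock: 13.32
position: [0.4422, -0.0751, -0.0046]
ee_rot: [0.664, 0.641, 0.279, -0.266]
ft_force: [-0.2, -1.0, 0.7]
grip_width: 0.47
```

```bash
python3 - <<'E'
from h import *
tplan([(-150,62,17,45),(-130,62,17,45),(-118,62,17,45)],maxmm=8)
w=manip.camera("wrist");s=manip.camera("scene")[130:250,180:330]
cv2.imwrite("pics/s16.png",np.hstack([cv2.resize(w,(480,360)),cv2.resize(s,(320,360))]))
E
```

```text
t13.32 rackTCP [-138.4   68.4   -4.6] phi 44.7 err [ 0.7  0.  -0.9] F rack [-1.   0.1  0.7] j [ 1.01  0.63 -0.51  1.88 -0.43  1.15  0.76] g 0.47
tip [-161.1   68.1   17.8]
# (np.float64(-127.37258300203048), 62, np.float64(-5.627416997969519), 45) 2
[3.5, 3.3, 4.2, -0.3, -0.2, 0.5], [3.5, 3.3, 4.2, -0.3, -0.2, 0.5], 
# (np.float64(-107.37258300203048), 62, np.float64(-5.627416997969519), 45) 3
[4.7, -0.0, 4.7, -0.0, 0.0, 0.0], [4.7, -0.0, 4.7, -0.0, 0.0, 0.0], [4.7, -0.0, 4.7, -0.0, 0.0, 0.0], 
# (np.float64(-95.37258300203048), 62, np.float64(-5.627416997969519), 45) 2
[4.2, -0.0, 4.2, -0.0, 0.0, 0.0], [4.2, -0.0, 4.2, -0.0, 0.0, 0.0],
```

View pics/s16.png

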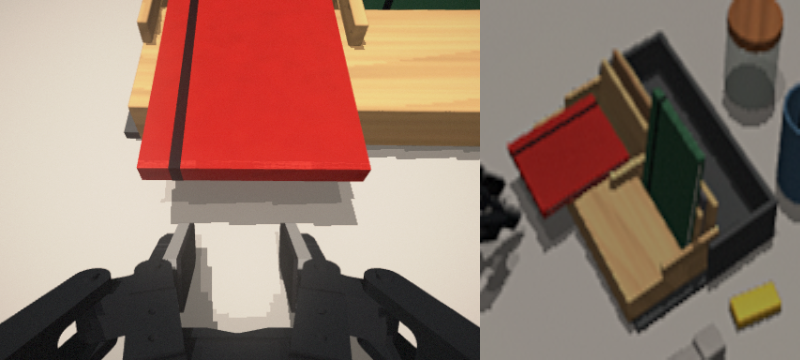

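step_arm --pt "3.5 3.5 4 -0.3 -0.2 0.5" --pt "3.5 3.5 4 -0.3 -0.2 0.5" --pt "4.5 0 4.5 0 0 0" --pt "4.5 0 4.5 0 0 0" --pt "4 0 4 0 0 0" --pt "0 0 0 0 0 0"

```text
clock: 14.18
position: [0.4541, -0.0461, -0.0016]
ee_rot: [0.672, 0.635, 0.278, -0.259]
ft_force: [1.0, 0.5, 0.5]
grip_width: 0.467
```

```bash
python3 - <<'E'
from h import *
tplan([(-118,62,17,45)],maxmm=3)
w=manip.camera("wrist");s=manip.camera("scene")[130:250,180:330]
cv2.imwrite("pics/s17.png",np.hstack([cv2.resize(w,(480,360)),cv2.resize(s,(320,360))]))
E
```

```text
t14.18 rackTCP [-108.8   58.2   -1.6] phi 45.3 err [-0.2 -0.  -0.1] F rack [ 0.5 -0.9  0.5] j [ 0.98  0.6  -0.53  1.91 -0.47  1.09  0.72] g 0.47
tip [-131.3   58.3   21.2]
# (np.float64(-95.37258300203048), 62, np.float64(-5.627416997969519), 45) 5
[1.3, -0.8, 2.5, 0.0, 0.1, 0.0], [1.3, -0.8, 2.5, 0.0, 0.1, 0.0], [1.3, -0.8, 2.5, 0.0, 0.1, 0.0], [1.3, -0.8, 2.5, 0.0, 0.1, 0.0], [1.3, -0.8, 2.5, 0.0, 0.1, 0.0],
```

View pics/s17.png

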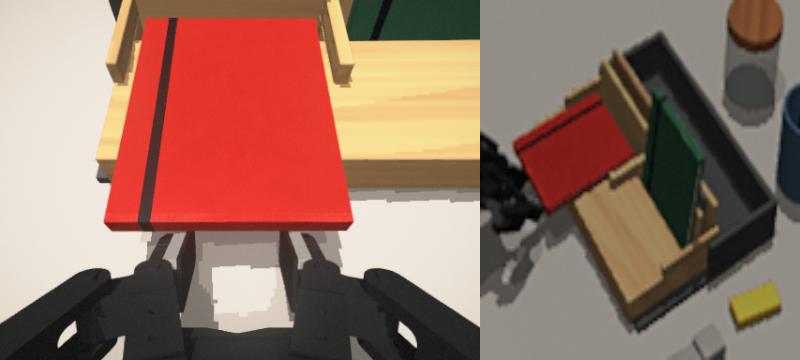

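step_arm --pt "1.3 -0.5 2.5 0 0 0" --pt "1.3 -0.5 2.5 0 0 0" --pt "1.3 -0.5 2.5 0 0 0" --pt "1.3 -0.5 2.5 0 0 0" --pt "1.5 0 2.5 0 0 0"

```text
clock: 14.9
position: [0.4531, -0.0332, -0.0064]
ee_rot: [0.673, 0.635, 0.278, -0.259]
ft_force: [0.3, -1.0, 0.6]
grip_width: 0.465
```

```bash
python3 - <<'E'
from h import *
tplan([(-117,62,17,45)],maxmm=3)
w=manip.camera("wrist");s=manip.camera("scene")[130:250,180:330]
cv2.imwrite("pics/s18.png",np.hstack([cv2.resize(w,(480,360)),cv2.resize(s,(320,360))]))
E
```

```text
t14.90 rackTCP [-95.9  60.   -6.4] phi 45.4 err [-0.3 -0.  -0. ] F rack [-1.  -0.4  0.6] j [ 0.97  0.6  -0.54  1.94 -0.48  1.07  0.72] g 0.47
tip [-118.4   60.1   16.4]
# (np.float64(-94.37258300203048), 62, np.float64(-5.627416997969519), 45) 1
[1.7, -2.0, 0.5, 0.3, 0.4, 0.0],
```

View pics/s18.png

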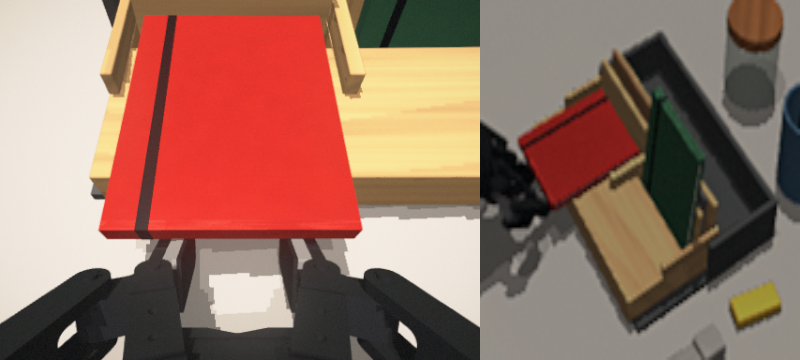

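step_arm --pt "1.5 0 1.5 0 0 0" --pt "7 0 -7 0 0 0" --pt "7 0 -7 0 0 0" --pt "8.5 0 -5 0 0 0" --pt "8.5 0 -5 0 0 0"

```text
clock: 15.62
position: [0.4534, -0.0257, 0.0351]
ee_rot: [0.673, 0.635, 0.278, -0.259]
ft_force: [0.2, -1.4, -1.9]
grip_width: 0.47
```

```bash
python3 - <<'E'
from h import *
tplan([(-104,62,75,45),(-94,62,92,45),(-82,62,107,45)],maxmm=10)
w=manip.camera("wrist");s=manip.camera("scene")[130:250,180:330]
cv2.imwrite("pics/s19.png",np.hstack([cv2.resize(w,(480,360)),cv2.resize(s,(320,360))]))
E
```

```text
t15.62 rackTCP [-88.4  60.1  35.1] phi 45.4 err [-0.3 -0.  -0. ] F rack [-1.4 -0.3 -1.9] j [ 0.98  0.51 -0.56  1.94 -0.5   1.13  0.68] g 0.47
tip [-110.8   60.2   57.9]
# (np.float64(-81.37258300203048), 62, np.float64(52.37258300203048), 45) 2
[8.6, -0.9, -3.7, 0.1, 0.2, 0.0], [8.6, -1.0, -3.7, 0.1, 0.2, 0.0], 
# (np.float64(-71.37258300203048), 62, np.float64(69.37258300203048), 45) 2
[9.5, 0.0, -2.5, -0.0, 0.0, 0.0], [9.5, 0.0, -2.5, -0.0, 0.0, 0.0], 
# (np.float64(-59.37258300203048), 62, np.float64(84.37258300203048), 45) 2
[9.5, -0.0, -1.1, -0.0, 0.0, 0.0], [9.5, -0.0, -1.1, -0.0, 0.0, 0.0],
```

View pics/s19.png

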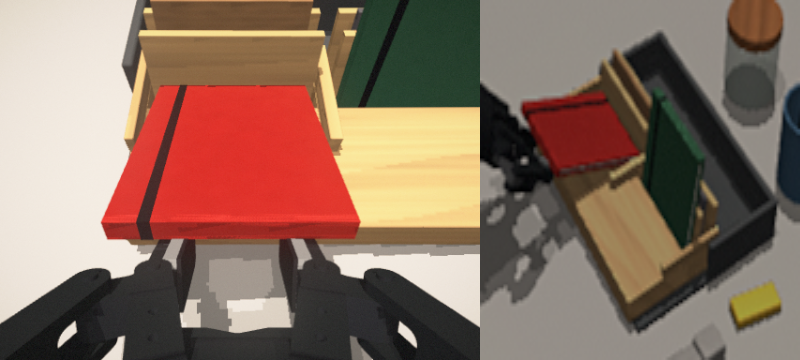

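The red book is lifting just as the green one did, so I'll follow the same arc.

step_arm --pt "8.5 0 -3.5 0 0 0" --pt "8.5 0 -3.5 0 0 0" --pt "9.5 0 -2.5 0 0 0" --pt "9.5 0 -2.5 0 0 0" --pt "9.5 0 -1 0 0 0" --pt "9.5 0 -1 0 0 0"

```text
clock: 16.48
position: [0.4548, 0.0067, 0.087]
ee_rot: [0.672, 0.635, 0.278, -0.259]
ft_force: [0.3, -0.3, -0.1]
grip_width: 0.471
```

```bash
python3 - <<'E'
from h import *
tplan([(-67,62,117,45),(-51,62,125,45)],maxmm=10)
w=manip.camera("wrist");s=manip.camera("scene")[130:250,180:330]
cv2.imwrite("pics/s20.png",np.hstack([cv2.resize(w,(480,360)),cv2.resize(s,(320,360))]))
E
```

```text
t16.48 rackTCP [-56.   60.5  87. ] phi 45.3 err [-0.2 -0.  -0.1] F rack [-0.3 -0.3 -0.1] j [ 0.97  0.4  -0.61  1.96 -0.56  1.18  0.62] g 0.47
tip [-78.5  60.6 109.7]
# (np.float64(-44.37258300203048), 62, np.float64(94.37258300203048), 45) 2
[6.7, -0.7, 1.5, 0.1, 0.2, 0.1], [6.7, -0.7, 1.5, 0.1, 0.2, 0.1], 
# (np.float64(-28.372583002030478), 62, np.float64(102.37258300203048), 45) 2
[8.5, -0.0, 2.8, -0.0, 0.0, 0.0], [8.5, -0.0, 2.8, -0.0, 0.0, 0.0],
```

View pics/s20.png

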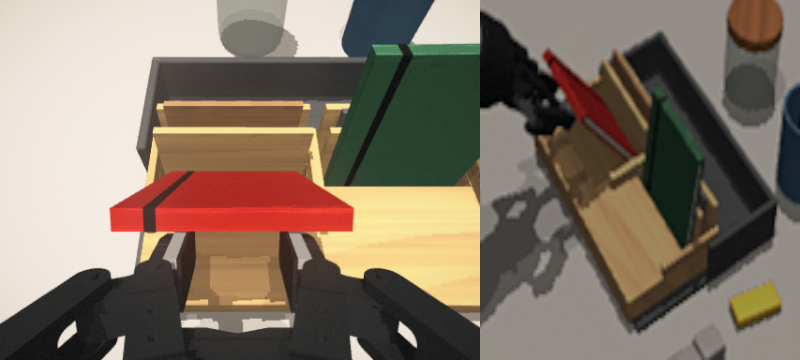

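step_arm --pt "6.5 0 2 0 0 0" --pt "6.5 0 2 0 0 0" --pt "8.5 0 3 0 0 0" --pt "8.5 0 3 0 0 0" --pt "5 0 3.5 0 0 0" --pt "5 0 3.5 0 0 0" --pt "2.5 0 5.5 0 0 0" --pt "2.5 0 5.5 0 0 0"

```text
clock: 17.58
position: [0.458, 0.062, 0.0996]
ee_rot: [0.672, 0.636, 0.278, -0.259]
ft_force: [-0.0, -0.1, -0.1]
grip_width: 0.464
```

```bash
python3 - <<'E'
from h import *
tplan([(-10,62,112,45),(-2,62,107,45)],maxmm=8)
w=manip.camera("wrist");s=manip.camera("scene")[130:250,180:330]
cv2.imwrite("pics/s21.png",np.hstack([cv2.resize(w,(480,360)),cv2.resize(s,(320,360))]))
E
```

```text
t17.57 rackTCP [-0.6 60.5 99.6] phi 45.3 err [-0.2 -0.  -0.1] F rack [-0.1  0.  -0.1] j [ 0.92  0.34 -0.66  2.01 -0.62  1.13  0.56] g 0.46
tip [-23.1  60.6 122.3]
# (np.float64(12.627416997969522), 62, np.float64(89.37258300203048), 45) 3
[0.7, -0.5, 5.5, 0.1, 0.1, 0.0], [0.7, -0.5, 5.5, 0.1, 0.1, 0.0], [0.7, -0.5, 5.5, 0.1, 0.1, 0.0], 
# (np.float64(20.627416997969522), 62, np.float64(84.37258300203048), 45) 2
[1.1, -0.0, 4.6, -0.0, 0.0, 0.0], [1.1, -0.0, 4.6, -0.0, 0.0, 0.0],
```

View pics/s21.png

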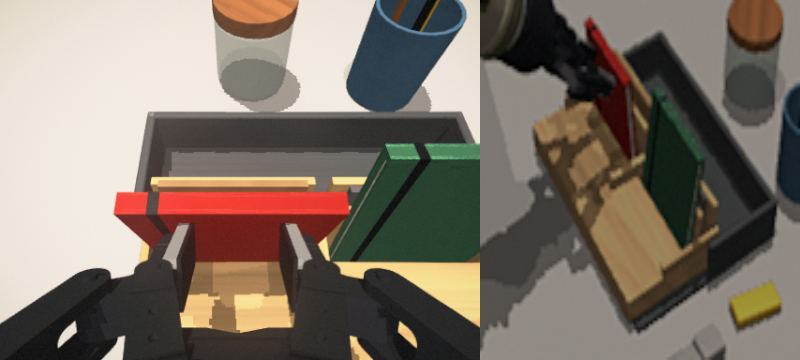

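step_arm --pt "0.5 0 6 0 0 0" --pt "0.5 0 6 0 0 0" --pt "0.5 0 6 0 0 0" --pt "1 0 4 0 0 0" --pt "1 0 3 0 0 0" --pt "1 0 2 0 0 0" --pt "0 0 0 0 0 0"

```text
clock: 18.55
position: [0.4594, 0.0849, 0.0823]
ee_rot: [0.672, 0.635, 0.278, -0.259]
ft_force: [-1.5, -0.3, 0.6]
grip_width: 0.467
```

```bash
python3 - <<'E'
from h import *
st()
w=manip.camera("wrist");s=manip.camera("scene")[130:250,180:330]
cv2.imwrite("pics/s22.png",np.hstack([cv2.resize(w,(480,360)),cv2.resize(s,(320,360))]))
E
```

```text
t18.55 rackTCP [22.4 60.3 82.3] phi 45.3 err [-0.2 -0.  -0.1] F rack [-0.3  1.5  0.6] j [ 0.89  0.36 -0.68  2.03 -0.63  1.06  0.55] g 0.47
```

View pics/s22.png

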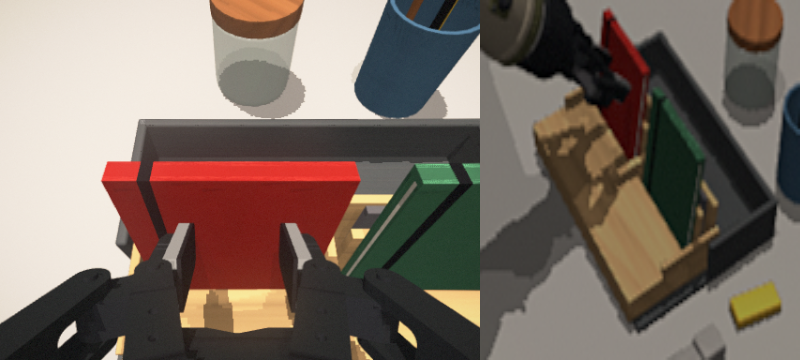

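Both books stand upright. I'll back off and lean the tool steeper to push on the front face.

step_arm --pt "-4 0 -12 0 0 0" --pt "-12 0 -21 0 0 0" --pt "-12 0 -21 0 0 0" --pt "-6 0 -21 0 0 0" --pt "0 0 0 0 0 0"

```text
clock: 19.27
position: [0.4547, 0.0037, 0.1138]
ee_rot: [0.673, 0.635, 0.278, -0.259]
ft_force: [-0.3, 1.2, 0.5]
grip_width: 0.47
```

```bash
python3 - <<'E'
from h import *
tplan([(-150,0,110,65),(-140,0,40,65),(-130,0,18,65)],maxmm=35)
w=manip.camera("wrist");s=manip.camera("scene")[130:250,180:330]
cv2.imwrite("pics/s23.png",np.hstack([cv2.resize(w,(480,360)),cv2.resize(s,(320,360))]))
t=manip.camera("top")[130:290,170:330];cv2.imwrite("pics/t23.png",cv2.resize(t,(640,600),interpolation=cv2.INTER_CUBIC))
E
```

```text
t19.27 rackTCP [-59.   60.4 113.8] phi 45.4 err [-0.3 -0.  -0.1] F rack [1.2 0.4 0.5] j [ 0.98  0.35 -0.62  1.94 -0.57  1.23  0.6 ] g 0.47
tip [-81.5  60.6 136.5]
# (np.float64(-136.47621562429762), 0, np.float64(80.9981508148272), 65) 3
[-26.1, 20.1, -10.3, 0.1, -6.5, 0.0], [-27.1, 20.1, -7.3, 0.1, -6.5, 0.0], [-27.7, 20.1, -4.2, 0.1, -6.5, 0.0], 
# (np.float64(-126.47621562429762), 0, np.float64(10.998150814827202), 65) 3
[-6.8, 0.0, 22.6, 0.0, -0.0, 0.0], [-6.8, 0.0, 22.6, 0.0, -0.0, 0.0], [-6.8, 0.0, 22.6, 0.0, -0.0, 0.0], 
# (np.float64(-116.47621562429762), 0, np.float64(-11.001849185172798), 65) 1
[-0.2, -0.0, 24.2, 0.0, -0.0, 0.0],
```

View pics/s23.png

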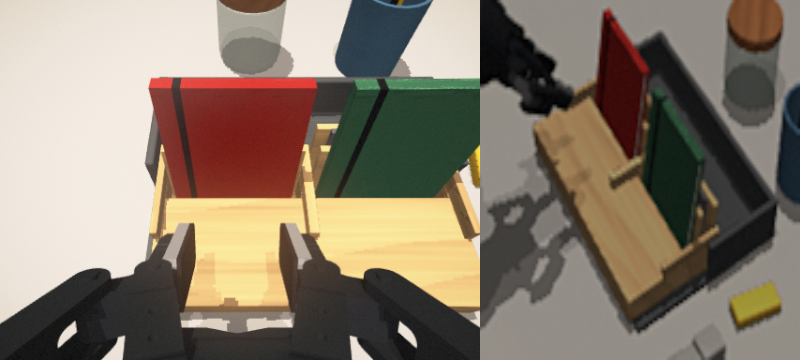

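View pics/t23.png

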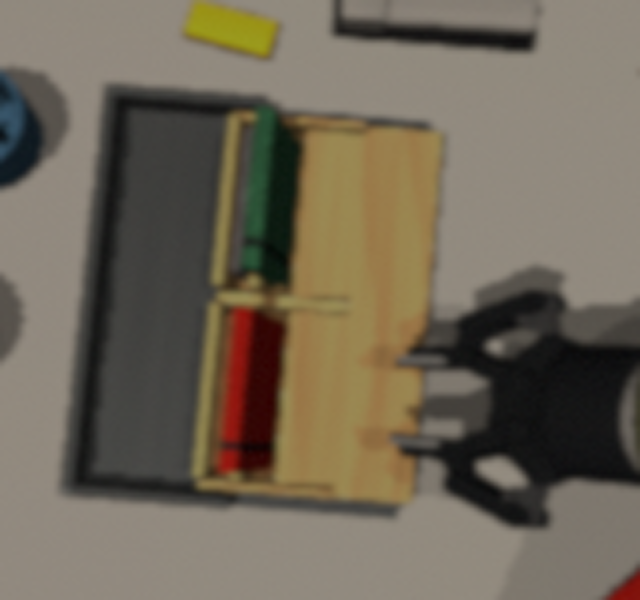

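step_arm --pt "-26 20 -10 0 -6.5 0" --pt "-27 20 -7 0 -6.5 0" --pt "-28 20 -4 0 -6.5 0" --pt "-7 0 22 0 0 0" --pt "-7 0 22 0 0 0" --pt "-7 0 18 0 0 0" --pt "0 0 0 0 0 0"

```text
clock: 20.3
position: [0.5099, -0.0613, 0.01]
ee_rot: [0.706, 0.675, 0.156, -0.148]
ft_force: [-1.0, -0.2, -0.7]
grip_width: 0.468
```

```bash
python3 - <<'E'
from h import *
tplan([(-125,0,17,65),(-108,0,17,65)],maxmm=8)
w=manip.camera("wrist");s=manip.camera("scene")[130:250,180:330]
cv2.imwrite("pics/s24.png",np.hstack([cv2.resize(w,(480,360)),cv2.resize(s,(320,360))]))
E
```

```text
t20.30 rackTCP [-120.7    1.7   10. ] phi 65.2 err [ 0.2  0.  -0.6] F rack [-0.2  1.  -0.7] j [ 0.77  0.47 -0.53  1.86 -0.23  0.99  0.37] g 0.47
tip [-134.1    1.5   39.1]
# (np.float64(-111.47621562429762), 0, np.float64(-12.001849185172798), 65) 3
[-0.3, 0.6, 8.0, -0.1, 0.1, 0.2], [-0.3, 0.6, 8.0, -0.1, 0.1, 0.2], [-0.3, 0.6, 8.0, -0.1, 0.1, 0.2], 
# (np.float64(-94.47621562429762), 0, np.float64(-12.001849185172798), 65) 3
[5.1, 0.0, 2.4, 0.0, -0.0, 0.0], [5.1, 0.0, 2.4, 0.0, -0.0, 0.0], [5.1, 0.0, 2.4, 0.0, -0.0, 0.0],
```

View pics/s24.png

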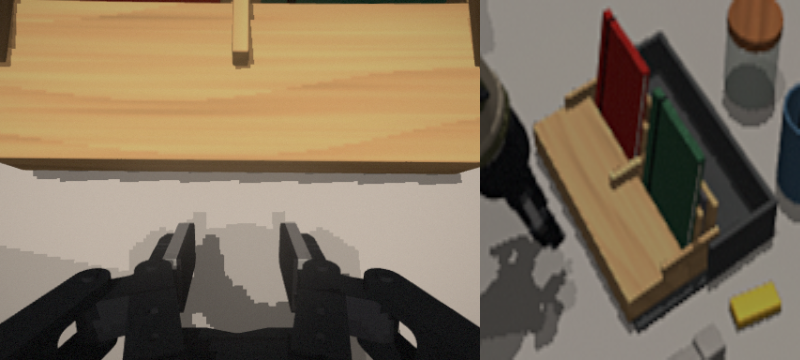

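step_arm --pt "0 0.5 8 0 0 0" --pt "0 0.5 8 0 0 0" --pt "0 0.5 7 0 0 0" --pt "5 0 2.4 0 0 0" --pt "5 0 2.4 0 0 0" --pt "4 0 2 0 0 0" --pt "3 0 1.4 0 0 0" --pt "3 0 1.4 0 0 0"

```text
clock: 21.4
position: [0.5157, -0.0299, -0.0094]
ee_rot: [0.707, 0.675, 0.156, -0.145]
ft_force: [-3.1, -8.2, 2.9]
grip_width: 0.469
```

```bash
python3 - <<'E'
from h import *
tplan([(-90,0,17,65)],maxmm=5)
w=manip.camera("wrist");s=manip.camera("scene")[130:250,180:330]
cv2.imwrite("pics/s25.png",np.hstack([cv2.resize(w,(480,360)),cv2.resize(s,(320,360))]))
E
```

```text
t21.40 rackTCP [-89.1  -2.3  -9.4] phi 65.4 err [-0.1 -0.  -0.6] F rack [-8.3  2.6  2.9] j [ 0.73  0.49 -0.55  1.89 -0.23  0.91  0.33] g 0.47
tip [-102.4   -2.3   19.7]
# (np.float64(-76.47621562429762), 0, np.float64(-12.001849185172798), 65) 3
[3.5, -0.7, 2.5, 0.0, 0.1, 0.2], [3.5, -0.8, 2.5, 0.0, 0.1, 0.2], [3.4, -0.8, 2.6, 0.0, 0.1, 0.2],
```

View pics/s25.png

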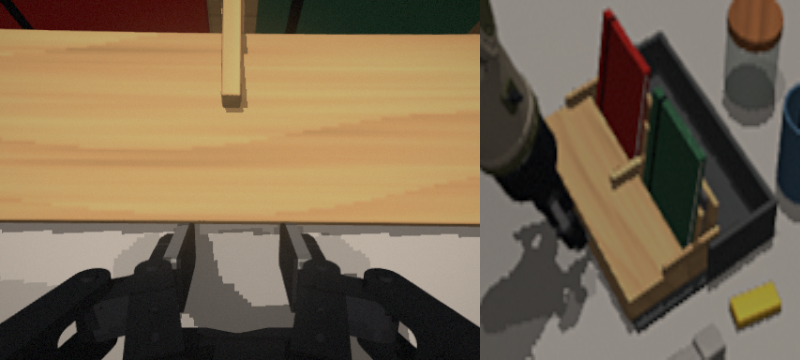

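step_arm --pt "3.6 0 2 0 0 0" --pt "3.6 0 2 0 0 0" --pt "3.6 0 1.8 0 0 0" --pt "3.6 0 1.8 0 0 0" --pt "3.6 0 1.8 0 0 0" --pt "3.6 0 1.8 0 0 0" --pt "3.6 0 1.8 0 0 0" --pt "3.6 0 1.8 0 0 0"

```text
clock: 22.5
position: [0.5177, -0.0145, -0.0108]
ee_rot: [0.713, 0.671, 0.151, -0.137]
ft_force: [-3.9, -8.3, 3.8]
grip_width: 0.471
```

```bash
python3 - <<'E'
from h import *
tplan([(-50,0,18,65)],maxmm=5)
w=manip.camera("wrist");s=manip.camera("scene")[130:250,180:330]
cv2.imwrite("pics/s26.png",np.hstack([cv2.resize(w,(480,360)),cv2.resize(s,(320,360))]))
E
```

```text
t22.50 rackTCP [-73.6  -3.5 -10.8] phi 66.5 err [-0.5  0.   0.1] F rack [-8.5  3.5  3.8] j [ 0.69  0.47 -0.55  1.91 -0.22  0.88  0.27] g 0.47
tip [-86.4  -3.2  18.6]
# (np.float64(-36.476215624297616), 0, np.float64(-11.001849185172798), 65) 8
[4.2, -0.5, 1.9, 0.1, 0.2, -0.0], [4.2, -0.5, 1.9, 0.1, 0.2, -0.0], [4.2, -0.5, 1.9, 0.1, 0.2, -0.0], [4.2, -0.5, 1.9, 0.1, 0.2, -0.0], [4.2, -0.5, 1.9, 0.1, 0.2, -0.0], [4.2, -0.4, 1.9, 0.1, 0.2, -0.0], [4.2, -0.4, 2.0, 0.1, 0.2, -0.0], [4.2, -0.4, 2.0, 0.1, 0.2, -0.0],
```

View pics/s26.png

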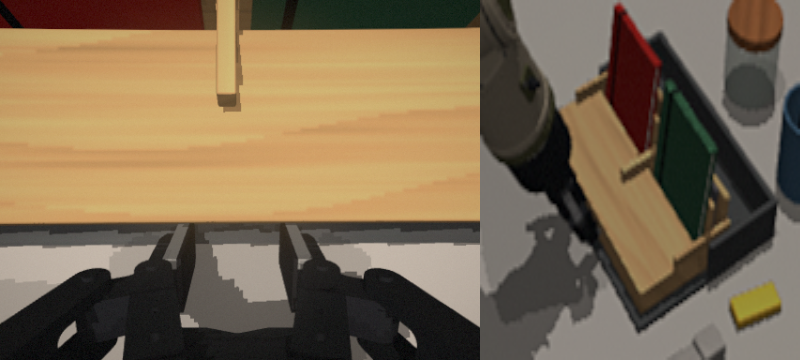

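step_arm --pt "5.4 -0.5 2.6 0 0.2 0" --pt "5.4 -0.5 2.6 0 0.2 0" --pt "5.4 -0.5 2.6 0 0.2 0" --pt "5.4 -0.5 2.6 0 0.2 0" --pt "5.4 -0.5 2.6 0 0.2 0" --pt "5.4 -0.5 2.6 0 0.2 0" --pt "5.4 -0.5 2.6 0 0.2 0" --pt "5.4 -0.5 2.6 0 0.2 0"

```text
clock: 23.6
position: [0.5198, 0.0173, -0.0108]
ee_rot: [0.716, 0.666, 0.158, -0.137]
ft_force: [-2.2, -8.4, 5.0]
grip_width: 0.469
```

```bash
python3 - <<'E'
from h import *
tplan([(-37,0,18,65)],maxmm=5)
w=manip.camera("wrist");s=manip.camera("scene")[130:250,180:330]
cv2.imwrite("pics/s27.png",np.hstack([cv2.resize(w,(480,360)),cv2.resize(s,(320,360))]))
E
```

```text
t23.60 rackTCP [-41.7  -3.8 -10.8] phi 65.9 err [-1.2  0.   0.6] F rack [-8.5  1.7  5. ] j [ 0.66  0.46 -0.57  1.93 -0.24  0.84  0.23] g 0.47
tip [-54.7  -3.1  18.4]
# (np.float64(-23.476215624297616), 0, np.float64(-11.001849185172798), 65) 4
[4.1, -1.0, 1.9, 0.3, 0.2, -0.2], [4.1, -1.0, 1.9, 0.3, 0.2, -0.2], [4.1, -1.0, 1.9, 0.3, 0.2, -0.2], [4.1, -1.0, 1.9, 0.3, 0.2, -0.2],
```

View pics/s27.png

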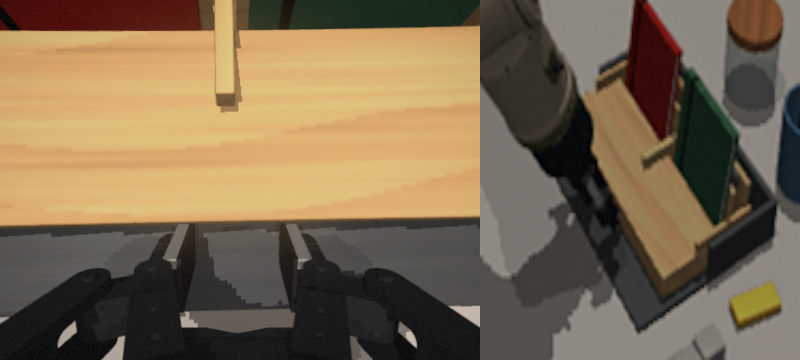

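step_arm --pt "5.4 -0.8 2.6 0.3 0.2 -0.1" --pt "5.4 -0.8 2.6 0.3 0.2 -0.1" --pt "4.5 -0.8 2.1 0.2 0.1 -0.1"

```text
clock: 24.08
position: [0.5201, 0.0285, -0.0109]
ee_rot: [0.715, 0.667, 0.156, -0.141]
ft_force: [-2.1, -8.0, 4.2]
grip_width: 0.465
```

```bash
python3 - <<'E'
from h import *
tplan([(-37,0,18,65)],maxmm=5)
E
```

```text
t24.07 rackTCP [-30.5  -3.4 -10.9] phi 65.8 err [-0.7  0.   0.5] F rack [-8.1  1.6  4.2] j [ 0.64  0.46 -0.57  1.93 -0.24  0.84  0.21] g 0.46
tip [-43.6  -3.1  18.3]
# (np.float64(-23.476215624297616), 0, np.float64(-11.001849185172798), 65) 2
[3.2, -1.8, 1.5, 0.3, 0.4, -0.3], [3.2, -1.7, 1.5, 0.3, 0.4, -0.3],
```

step_arm --pt "4.5 -0.5 2.1 0 0.1 0" --pt "4.5 -0.5 2.1 0 0.1 0"

```text
clock: 24.32
position: [0.5205, 0.0345, -0.0109]
ee_rot: [0.716, 0.666, 0.156, -0.14]
ft_force: [-2.7, -7.6, 4.4]
grip_width: 0.474
```

```bash
python3 - <<'E'
from h import *
tplan([(-37,0,18,65)],maxmm=5)
w=manip.camera("wrist");s=manip.camera("scene")[130:250,180:330]
cv2.imwrite("pics/s28.png",np.hstack([cv2.resize(w,(480,360)),cv2.resize(s,(320,360))]))
E
```

```text
t24.32 rackTCP [-24.5  -3.5 -10.9] phi 65.8 err [-0.8  0.   0.6] F rack [-7.8  2.3  4.4] j [ 0.64  0.46 -0.57  1.94 -0.24  0.83  0.2 ] g 0.47
tip [-37.6  -3.1  18.2]
# (np.float64(-23.476215624297616), 0, np.float64(-11.001849185172798), 65) 1
[0.9, -3.6, 0.4, 0.8, 0.8, -0.6],
```

View pics/s28.png

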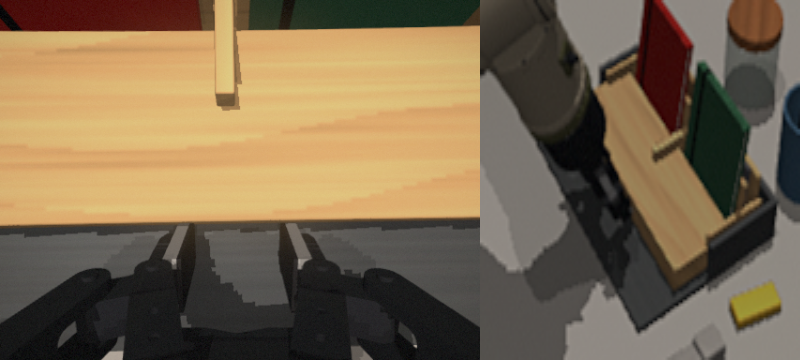

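step_arm --pt "4 -0.3 1.9 0 0 0" --pt "4 -0.3 1.9 0 0 0"

```text
clock: 24.68
position: [0.5209, 0.0356, -0.0113]
ee_rot: [0.718, 0.665, 0.154, -0.136]
ft_force: [-6.7, -20.9, 8.7]
grip_width: 0.467
```

step_arm --pt "4 -0.3 1.9 0 0 0" --pt "4 -0.3 1.9 0 0 0"

```text
clock: 24.92
position: [0.5213, 0.0351, -0.0118]
ee_rot: [0.72, 0.664, 0.151, -0.132]
ft_force: [-9.4, -18.3, 12.5]
grip_width: 0.471
```

```bash
python3 - <<'E'
from h import *
st()
w=manip.camera("wrist");s=manip.camera("scene")[130:250,180:330]
cv2.imwrite("pics/s29.png",np.hstack([cv2.resize(w,(480,360)),cv2.resize(s,(320,360))]))
E
```

```text
t24.93 rackTCP [-23.8  -4.2 -11.8] phi 66.9 err [-1.1  0.   1.2] F rack [-18.8   8.3  12.5] j [ 0.62  0.45 -0.57  1.94 -0.23  0.82  0.17] g 0.47
```

View pics/s29.png

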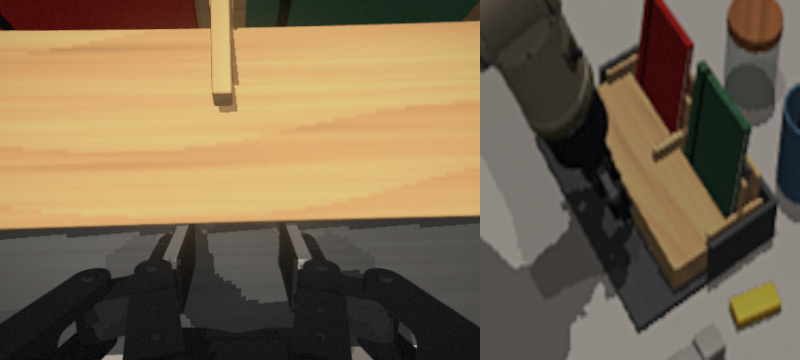

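The push stalled at about 20 N, which looks like the hard stop. I'll back off and check.

step_arm --pt "-6 0 -3 0 0 0" --pt "-20 0 -12 0 0 0" --pt "-20 0 -25 0 0 0" --pt "-10 0 -45 0 0 0" --pt "-10 0 -50 0 0 0" --pt "-10 0 -50 0 0 0" --pt "0 0 0 0 0 0"

```text
clock: 25.9
position: [0.5072, -0.1111, 0.1329]
ee_rot: [0.72, 0.664, 0.151, -0.132]
ft_force: [-0.3, 0.3, 0.1]
grip_width: 0.466
```

```bash
python3 - <<'E'
from h import *
st()
w=manip.camera("wrist");s=manip.camera("scene")[130:250,180:330]
cv2.imwrite("pics/s30.png",np.hstack([cv2.resize(w,(480,360)),cv2.resize(s,(320,360))]))
t=manip.camera("top");cv2.imwrite("pics/top30.png",t);t=t[130:290,170:330];cv2.imwrite("pics/t30.png",cv2.resize(t,(640,600),interpolation=cv2.INTER_CUBIC))
E
```

```text
t25.90 rackTCP [-170.6    1.5  132.9] phi 66.8 err [-1.2  0.   1.2] F rack [0.3 0.3 0.1] j [ 0.84  0.3  -0.52  1.75 -0.26  1.23  0.36] g 0.47
```

View pics/s30.png

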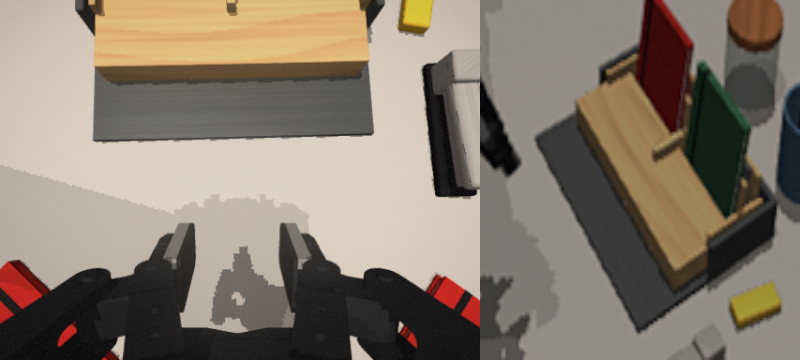

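View pics/t30.png

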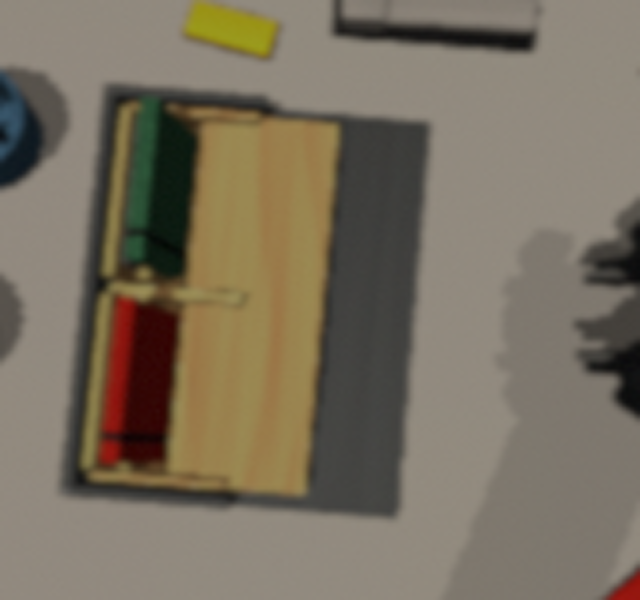

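```bash
python3 - <<'E'
from h import *
i=manip.camera_info("top")
f=lambda x,y:[[170+x/4-.4,130+y/3.75-.4]]
for n,pts,z in (("shelf top edge",[(341,123),(325,310),(307,495)],.036),("plate edge",[(430,124),(415,310),(398,515)],.006)):
    print(n,[toR(onz(i,f(*p),z)[0]).round(1) for p in pts])
w=manip.camera_info("wrist");k=1/.9375
print("wrist shelf",[toR(onz(w,[[x*k,y*k]],.036)[0]).round(1) for x,y in((96,68),(367,61))])
print("wrist plate",[toR(onz(w,[[x*k,y*k]],.006)[0]).round(1) for x,y in((94,141),(373,134))])
# book tops vs height via wrist earlier; scene top edges of both books, check z at known X
E
```

```text
shelf top edge [array([ -28.8, -125.8,   36. ]), array([-29.8,   2.3,  36. ]), array([-29.4, 125.6,  36. ])]
plate edge [array([ -87.1, -136.3,    6. ]), array([-87.9,  -5.1,   6. ]), array([-88.4, 135.2,   6. ])]
wrist shelf [array([-24.2, 126.9,  36. ]), array([ -22.1, -117.3,   36. ])]
wrist plate [array([-83. , 139.5,   6. ]), array([ -81.5, -131. ,    6. ])]
```

```bash
python3 - <<'E'
from h import *
s=manip.camera("scene"); cv2.imwrite("pics/scene31.png",s)
c=s[120:215,275:385]; cv2.imwrite("pics/s31.png",np.clip(cv2.resize(c,None,fx=7,fy=6,interpolation=cv2.INTER_CUBIC)*1.5,0,255).astype(np.uint8))
t=cv2.imread("pics/top30.png")[150:260,180:265]; cv2.imwrite("pics/t31.png",np.clip(cv2.resize(t,None,fx=7,fy=5.4,interpolation=cv2.INTER_CUBIC)*1.6,0,255).astype(np.uint8))
E
```

```text
(no output)
```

View pics/s31.png

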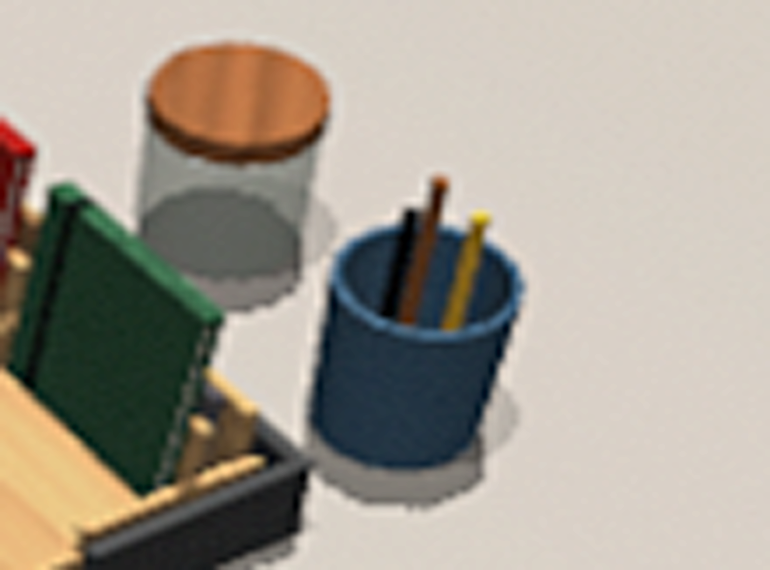

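View pics/t31.png

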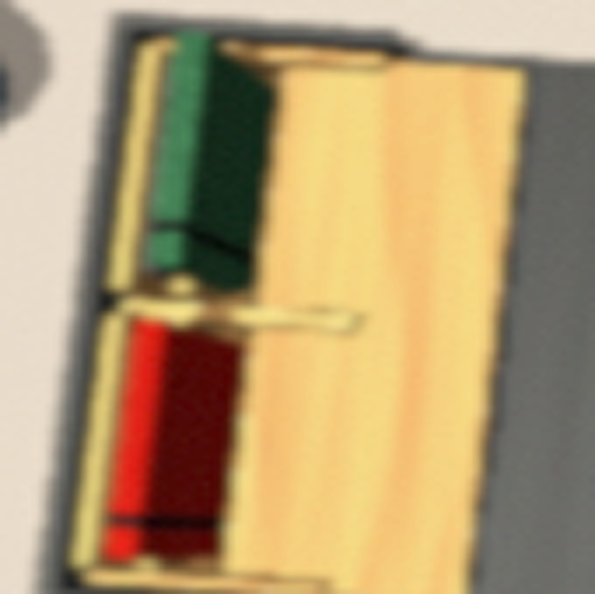

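```bash
python3 - <<'E'
from h import *
a=manip.camera_info("top");b=manip.camera_info("scene")
T=lambda x,y:[[180+x/7-.4,150+y/5.4-.4]]
S=lambda x,y:[[275+x/7-.4,120+y/6-.4]]
def tri(r1,r2):
    A=np.zeros((3,3));B=np.zeros(3)
    for c,v in (r1,r2):
        v=v[0]/np.linalg.norm(v[0]);M=np.eye(3)-np.outer(v,v);A+=M;B+=M@c
    return np.linalg.solve(A,B)
for n,t,s in (("green right back",(180,35),(222,317)),("green left back",(149,270),(73,185)),("green right front",(210,37),(206,326)),("red right back",(138,324),(36,150)),):
    print(n,toR(tri(ray(a,T(*t)),ray(b,S(*s)))).round(1))
s=cv2.imread("pics/scene31.png")[90:190,235:345];cv2.imwrite("pics/s32.png",np.clip(cv2.resize(s,None,fx=7,fy=6,interpolation=cv2.INTER_CUBIC)*1.6,0,255).astype(np.uint8))
E
```

```text
green right back [  86.7 -110.4  139.7]
green left back [ 88.5 -10.3 136.3]
green right front [  77.7 -111.   139.3]
red right back [ 88.5  13.5 139.4]
```

View pics/s32.png

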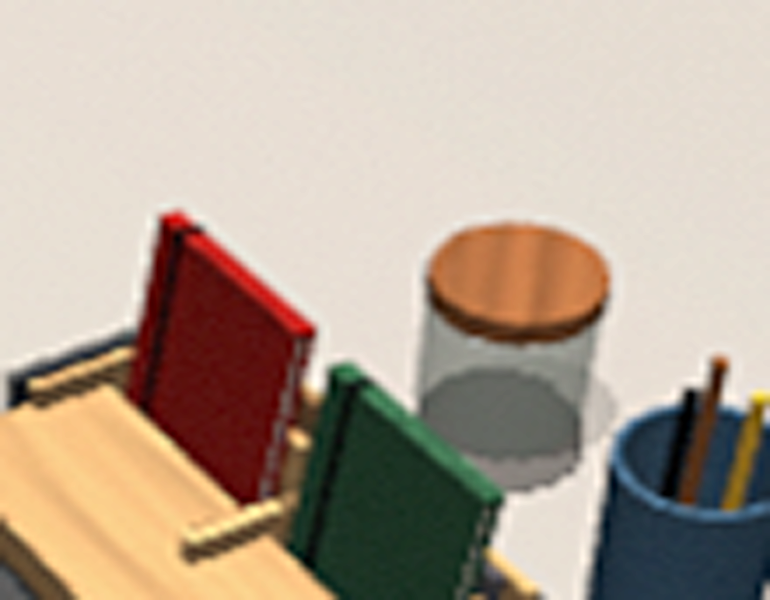

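```bash
python3 - <<'E'
from h import *
a=cv2.imread("pics/top0.png").astype(int);b=manip.camera("top").astype(int)
for n,(x0,y0,x1,y1) in dict(cup=(143,143,185,185),jar=(128,200,168,240),stapler=(250,120,310,147),eraser=(212,127,244,148)).items():
    print(n,np.abs(a[y0:y1,x0:x1]-b[y0:y1,x0:x1]).max(2).mean().round(1), (np.abs(a[y0:y1,x0:x1]-b[y0:y1,x0:x1]).max(2)>40).sum())
st(); manip.hand_in()
E
```

```text
cup 8.1 0
jar 10.7 0
stapler 10.4 0
eraser 12.2 0
t26.15 rackTCP [-166.2    4.1  129. ] phi 66.6 err [-0.7  0.   1. ] F rack [ 1.4  0.3 -0.5] j [ 0.84  0.31 -0.52  1.76 -0.26  1.23  0.36] g 0.47
the job is handed in; nothing more can be done
```

I tipped the green book up first, then the small red one from the rack. Both stood in their front slots before I pushed the rack home. I handed the job in at about 26 s with the arm clear.

**Books:** In the last pictures both lean upright against their backrests. Their top corners came out 136–140 mm above the desk. A book on the slot floor should read about 142 mm, so both look seated.

**Rack:** It moved at about 8 N, then stopped dead at about 20 N. The dock plate showed 58.5–59 mm in front of the rack, where 60 mm is expected when fully home. That is within the 2 mm calibration, and I did not push a second time.

**Other objects:** The cup, jar, stapler and eraser show no change between the first and last top pictures.

**What disagreed:**
- **Fingertips:** They lie about 32 mm behind the reported TCP, so my first lift of the green book missed without touching it. I measured the offset from the cameras and allowed for it after that.
- **Book positions:** The camera positions of the standing books along the rack were about 4–5 mm farther back than the geometry predicts.

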